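# Pack the wedges head to tail and clamp the tray

## Task

First take the steel block out of the wedge tray and put it in the grey parts bin on the bench. Then pack every orange wedge flat in the tray, side by side without gaps from the blue end wall onwards: the first with its straight side against the blue wall, so its thick end to the rear, the rest turned alternately head to tail so that they make one close block. When all are in, press the red lever down until its detent holds it, and leave the other things on the bench alone.

Things in the scene. Friction and masses are not known exactly. Their poses are not given: they have to be found in the camera images.
- tray: Fixed low aluminium wedge tray. Origin: on the bench under the middle of the packing space; x to the rear, y to the lever end, z up. Packing floor 6 mm up. Inner faces: grey front wall x -51 mm; steel rear jaw x +58 mm (open) or +51 mm (lever latched); blue end wall y -78 mm; grey end wall y +78 mm. Walls and jaw 8 to 12 mm thick, tops 22 mm up. Base plate x -72..+86, y -94..+134 mm.
- blue_wall (a point): Foot of the blue end wall: on the packing floor at the middle of the wall's inner face (tray x 0, y -78, z 6 mm). Tray axes; +y leads into the packing space. The wedge row starts here.
- lever (a joint): Sprung red lever outside the grey end wall. 0 up (as it starts), 0.65 rad fully down. Pivot along tray y at tray (40, 105, 28) mm; arm points to tray -x, 107 mm long. Let go before about 0.4 rad it springs up; beyond, it snaps down and the detent holds it at 0.65. Takes about 3 to 7 N on the pad. Pressing it drives the rear jaw 7 mm forward, sliding the wedges up to the front wall.
- lever_pad (a point): Middle of the upper face of the red thumb pad of the lever (pad 45 mm along the arm, 28 mm wide, 8 mm thick), 85 mm from the pivot; at tray (-25, 105, 83) mm when up, (-45, 105, 32) mm when down.
- block_mid (a point): Milled steel block left lying in the tray: 40 mm (x) by 60 mm (y), 28 mm high, a 14 mm wide slot along y in its top. Point: its centre, half-way up. Grasp across its 40 mm.
- parts_bin: Fixed dark grey parts bin on the bench, open at the top, for the block. Origin: centre of its underside; inner floor 2 mm up, inside x -43..+40, y -53..+53 mm; walls 62 mm high, the front (-x) wall 35 mm.
- place_1 (a point): Place 1 of the row, counted from the blue wall: where the middle of the grip rib belongs when a wedge lies there head to the rear (with 2 mm of slack away from the blue wall).
- place_2 (a point): Place 2 of the row, counted from the blue wall: where the middle of the grip rib belongs when a wedge lies there head to the front (with 2 mm of slack away from the blue wall).
- place_3 (a point): Place 3 of the row, counted from the blue wall: where the middle of the grip rib belongs when a wedge lies there head to the rear (with 2 mm of slack away from the blue wall).
- place_4 (a point): Place 4 of the row, counted from the blue wall: where the middle of the grip rib belongs when a wedge lies there head to the front (with 2 mm of slack away from the blue wall).
- place_5 (a point): Place 5 of the row, counted from the blue wall: where the middle of the grip rib belongs when a wedge lies there head to the rear (with 2 mm of slack away from the blue wall).
- place_6 (a point): Place 6 of the row, counted from the blue wall: where the middle of the grip rib belongs when a wedge lies there head to the front (with 2 mm of slack away from the blue wall).
- wedge_1_rib (a point): Orange wedge 1, lying flat. From above 100 mm long, 34 mm wide at the head (+x), 14 mm at the tail (-x); one long side straight, the other slanting. Body 24 mm high; on its head half an upright grip rib 10 mm thick (y), 28 mm long (x), top 55 mm up. Point: on the rib, 40 mm above the underside; from it the body spans x -80..+20, straight side y -14, slanting side y 0 (tail) to +20 mm (head).
- wedge_2_rib (a point): Grip rib of wedge 2, same shape, point and axes as wedge 1.
- wedge_3_rib (a point): Grip rib of wedge 3, same shape, point and axes as wedge 1.
- wedge_4_rib (a point): Grip rib of wedge 4, same shape, point and axes as wedge 1.
- wedge_5_rib (a point): Grip rib of wedge 5, same shape, point and axes as wedge 1.
- wedge_6_rib (a point): Grip rib of wedge 6, same shape, point and axes as wedge 1.
- tape_1: Bystander, leave alone: black roll of tape lying flat, 62 mm across, 19 mm high. Origin: centre of its underside.
- screwdriver_red: Bystander, leave alone: red-handled screwdriver, 201 mm. Origin: centre of its underside.
- combi_pliers: Bystander, leave alone: blue-handled pliers, 183 mm. Origin: centre of its underside.
Things that resemble listed ones, but are neither listed nor needed, are in the scene too. What is shaped like the part that bears wedge_1_rib but turquoise or yellow is not meant.

How it is judged:
By the outcome, as a careful person would: the job done as asked, in the order asked, and still so for the second after the job is handed in, with the robot touching nothing.
Of wedge_1, wedge_2, wedge_3, wedge_4, wedge_5, wedge_6 only 4 to 6 are there at a start; the rules pass over those that are not, and their reading is None.
At some moment in a run one of wedge_1, wedge_2, wedge_3, wedge_4, wedge_5, wedge_6 may be knocked a few centimetres aside while the robot is not near it.
It also fails if it takes over 210 s, if anything falls off the work surface, if the arm or the gripper's body presses on something with over 40 N, if the wrist force passes 120 N, or if a joint passes its speed limit or range.

## Robot

A 6-joint arm with a two-finger parallel gripper is mounted at the origin on a cart in front of the work surface, level with it; the furniture and walls round the work are solid. World frame = base frame: x ahead of the robot, y to its left, z up, the work surface at z = 0. Lengths are in m, angles in rad, forces in N, time in s.
With the tool pointing down it reaches from about 0.3 to 0.875 m from the base axis. Payload 6.4 kg.
Tool frame: the origin (TCP) lies at the very end of the fingers, on their centre line; the grasp point (between the pads) lies ctrl.pinch_z behind it (ctrl.pinch_z is the distance from the TCP to the grasp point, in m); y points along the fingers, z is the direction in which the jaws open and shut, and the axes are right-handed (so a half turn about y gives the same grasp; the last joint's range is limited). The gripper opens to 85 mm and grips with 20 to 120 N. Pads are 22 mm wide; open, the fingers measure 114 mm over their backs; the gripper's body (76 mm by 85 mm) begins 54 mm behind the grasp point. The pads swing forward as they close: fully open they stand 13 mm farther back than shut.
Start: joints at [-1.516, 0.181, 1.607, -0, 1.354, -0.206], TCP at [0.148, -0.556, 0.231] pointing down, gripper open.
Joint ranges: [-2.99, 2.99], [-0.89, 2.07], [0.3, 2.58], [-1.14, 4.28], [0, 2.63], [-3.12, 3.12]. Speed limits (rad/s): [2.57, 2.57, 3.01, 3.14, 3.14, 3.14].

## Interface

Orientations are given as a unit quaternion [w, x, y, z].
In Python, from bench import ctrl gives the robot as it stands.
- The arm moves only by the shell command python3 -m pendant 'ROWS'. ROWS is JSON, one flat list of numbers, 7 for each row, row after row: the shift along the world's x, y, z in m, then the turn, a rotation vector about the world's x, y, z in degrees, then the finger opening in m, from 0 to 0.0854. In form: [tx, ty, tz, rx, ry, rz, hand, tx, ty, tz, rx, ry, rz, hand, ...]. A call has 1 to 12 rows; each row shifts and turns the commanded pose from where the row before left it; what a row does not reach is not made up. A row lasts 1/8 s, in which the tool goes at most 62.5 mm and 10.7 degrees, less where a joint would pass 70% of its speed; a pose out of reach is approached as far as the arm can. A call with a gripper value outside its range is refused whole. The fingers move at their own pace and stop on an object; the grip force is fixed at half the most. Time passes only in rows, so rows that do not move let the fingers close. It gives the time, the measured TCP pose, the force and the opening at its end, in the units of the state.
- ctrl.get_obs(): the state, without advancing time (a new reading comes with each control period).
- ctrl.camera(name): name is "scene" or "top" or "wrist"; returns the picture (480x640x3 uint8, red, green, blue); there is no depth.
- ctrl.camera_info(name): a dict with "fx", "fy", "cx", "cy" (pixels), "origin" and "rotation" of the camera in the world; the wrist camera has in their place "tool_from_camera" (4x4, takes a point from camera to tool coordinates, whose origin is the TCP and whose axes are the tool frame's). Camera axes: x right, y down, z forward; pixel columns grow to the right and rows downward; lengths in m; the calibration is good to about 2 mm. A picture is of the moment at which its call begins: read the wrist's pose just before it. camera_info takes no time and is no camera call.
- ctrl.hand_in(): hands the job in, once; it reports no verdict.
Trained networks look in the newest picture that a camera, given by its name, has taken for a name from the list of things; names that differ only in an ending like _2 or _b are one class to them, and where a whole thing is asked for, a point or a joint stands for the part that bears it (a point fixed in the world has none). Each returns a list of dicts, best first, with "score" (0 to 1); they miss things now and then, are a little off and sometimes report something else, mostly with a low value. They report only what shows in the picture. A call takes as long as a camera call. They do not tell look-alikes from the thing itself.
- ctrl.silhouettes(target, camera): "mask" (480x640 bool, what is visible of it) and "bbox" ([left, top, right, bottom] in pixels, round what is visible of it).
The state is a dict: "time_s": time; "q": joint angles; "dq": joint speeds; "joint_efforts": joint torques, N m; "eef_pos": TCP position; "eef_rot": TCP orientation; "wrist_force": force on the tool from outside, world axes, zero at the start; "torque": the same for the moment, N m; "opening": opening from 0.0 (shut) to 1.0 (fully open).
Only numpy, scipy, OpenCV 4.12 (cv2) and the standard library are available. Lean on these libraries where they do the work, as an engineer would, in place of code of your own. Each camera call takes 0.05 s, during which the arm holds its last target.

## Working session

There is one attempt and no reset: what is moved stays moved. The work goes in short steps, Python scripts to look and compute and a shell command to move; the robot and the scene stay as the last step left them, time stands still between calls to the robot, and variables do not carry over. Pictures are saved under pics/ and viewed, and the job is handed in when it is done.

```bash
ls; mkdir -p pics
python3 - <<'E'
from bench import ctrl
import cv2
o=ctrl.get_obs(); print(o, ctrl.pinch_z)
for n in ["scene","top","wrist"]:
    im=ctrl.camera(n); cv2.imwrite(f"pics/{n}0.png",im[:,:,::-1]); print(n,ctrl.camera_info(n))
E
```

```text
pics
{'time_s': 0.0, 'q': array([-1.51632114e+00,  1.81540285e-01,  1.60799061e+00, -1.63523607e-05,
        1.35381308e+00, -2.06288036e-01]), 'dq': array([ 0.0005333 , -0.00048294,  0.00042984,  0.00010787, -0.00092027,
       -0.00208657]), 'joint_efforts': array([-2.82243105e-03, -4.44877410e+01, -3.51331222e+01, -4.75654888e-04,
        9.09426017e-03, -9.28563935e-06]), 'eef_pos': array([ 0.14823337, -0.55499634,  0.23039299]), 'eef_rot': array([ 0.09197527, -0.09189261,  0.70172251, -0.70048685]), 'wrist_force': array([ 0.30090474,  0.29231917, -0.21640743]), 'torque': array([0.05246883, 0.01029282, 0.02223907]), 'opening': 0.9982781598728185} 0.0187
scene {'fx': 456.68978584419654, 'fy': 456.68978584419654, 'cx': 324.8657314875092, 'cy': 243.60917830882934, 'origin': array([0.15336738, 0.62438231, 1.03178454]), 'rotation': array([ 0.09157353, -0.2644861 ,  0.90457956, -0.32155437])}
top {'fx': 524.589836614876, 'fy': 524.589836614876, 'cx': 325.12074776763274, 'cy': 238.34743323714522, 'origin': array([ 0.40668917, -0.02171354,  1.37103942]), 'rotation': array([-0.04232563,  0.71296393, -0.69870247,  0.04130179])}
wrist {'fx': 359.8998138075545, 'fy': 359.8998138075545, 'cx': 310.7273050954285, 'cy': 232.77306521875786, 'tool_from_camera': array([[-3.13311100e-04,  9.51473886e-01,  3.07729338e-01,
        -7.94587160e-02],
       [ 2.03692810e-04, -3.07729286e-01,  9.51473933e-01,
        -1.41840886e-01],
       [ 9.99999930e-01,  3.60789598e-04, -9.73933881e-05,
         1.47764982e-03],
       [ 0.00000000e+00,  0.00000000e+00,  0.00000000e+00,
         1.00000000e+00]])}
```

View pics/top0.png

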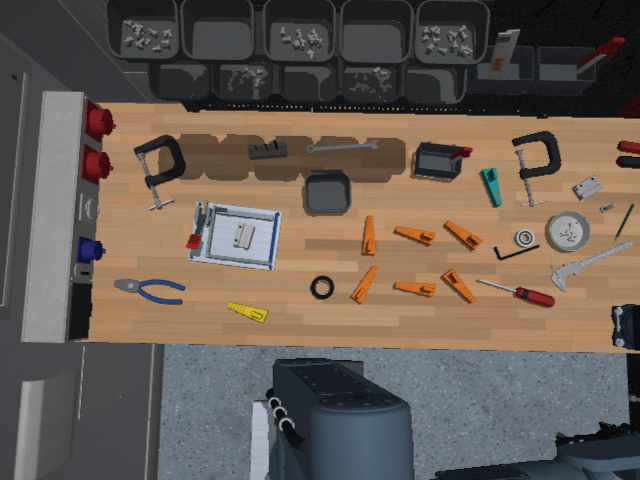

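View pics/scene0.png

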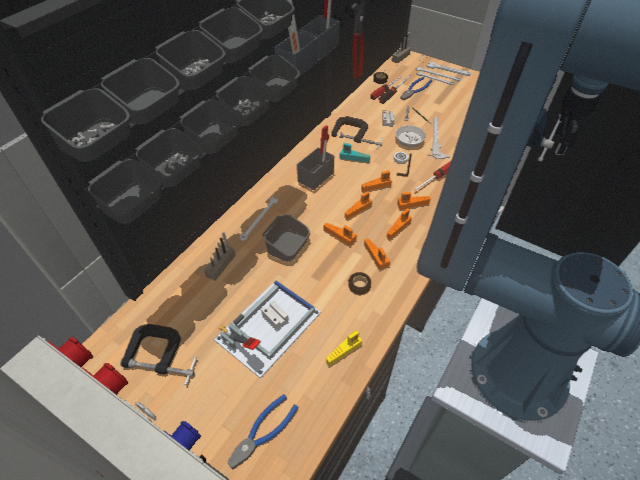

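```bash
cat > h.py <<'E'
import numpy as np, cv2
from bench import ctrl
from scipy.spatial.transform import Rotation as R
from scipy.optimize import minimize
def Rq(q): return R.from_quat([q[1],q[2],q[3],q[0]])
def cam(name,obs=None):
    i=ctrl.camera_info(name)
    if name=="wrist":
        o=obs or ctrl.get_obs(); T=np.eye(4); T[:3,:3]=Rq(o['eef_rot']).as_matrix(); T[:3,3]=o['eef_pos']
        T=T@np.array(i['tool_from_camera']); Rm,t=T[:3,:3],T[:3,3]
    else: Rm,t=Rq(i['rotation']).as_matrix(),np.array(i['origin'])
    return dict(R=Rm,t=t,f=(i['fx'],i['fy']),c=(i['cx'],i['cy']))
def proj(c,P):
    p=(np.atleast_2d(P)-c['t'])@c['R']; z=np.maximum(p[:,2],1e-3)
    return np.c_[p[:,0]/z*c['f'][0]+c['c'][0],p[:,1]/z*c['f'][1]+c['c'][1]]
def unproj(c,uv,z):
    uv=np.atleast_2d(uv); d=np.c_[(uv[:,0]-c['c'][0])/c['f'][0],(uv[:,1]-c['c'][1])/c['f'][1],np.ones(len(uv))]@c['R'].T
    return c['t']+d*((z-c['t'][2])/d[:,2])[:,None]
def prism(poly,z0,z1): return np.array([[x,y,z] for z in(z0,z1) for x,y in poly])/1000
def rect(x0,x1,y0,y1): return [(x0,y0),(x1,y0),(x1,y1),(x0,y1)]
WEDGE=[prism([(-80,-14),(20,-14),(20,20),(-80,0)],0,24),prism(rect(-14,14,-5,5),24,55)]
BLOCK=[prism(rect(-20,20,-30,30),0,28)]
TRAY=[prism(rect(-72,86,-94,134),0,4)]
BIN=[prism(rect(-45,42,-55,55),0,40)]
def place(parts,x,y,yaw,z=0):
    c,s=np.cos(yaw),np.sin(yaw); M=np.array([[c,-s,0],[s,c,0],[0,0,1]])
    return [p@M.T+[x,y,z] for p in parts]
def render(c,parts,S=4):
    m=np.zeros((480,640),np.uint8)
    for p in parts:
        h=cv2.convexHull(np.round(proj(c,p)*16).astype(np.int32)); cv2.fillPoly(m,[h],255,cv2.LINE_AA,4)
    return m
def fit(views,parts,x0,z=0,free=3,sig=1.5):
    """views: [(cam,mask)]"""
    B=[cv2.GaussianBlur(m.astype(np.float32),(0,0),sig) for _,m in views]
    def cost(v):
        v=list(v)+list(x0[len(v):])
        return sum(np.abs(cv2.GaussianBlur(render(c,place(parts,v[0],v[1],v[2],z)).astype(np.float32)/255,(0,0),sig)-b).sum()/m.sum() for (c,m),b in zip(views,B))/len(views)
    x=np.array(x0,float)
    for st in (0.008,0.003):
        sim=np.array([x]+[x+d for d in np.diag([st,st,st*15])])
        r=minimize(cost,x,method='Nelder-Mead',options=dict(initial_simplex=sim,xatol=1e-5,fatol=1e-5,maxiter=200)); x=r.x
    return x,r.fun
E
python3 - <<'E'
from h import *
import pickle
out={}
for n in ["top","scene"]:
    ctrl.camera(n); c=cam(n)
    for t in ["wedge_1_rib","tray","parts_bin","block_mid"]:
        s=ctrl.silhouettes(t,n); out[n,t]=s
        for d in s:
            m=d['mask']; v,u=np.nonzero(m); p=unproj(c,[[u.mean(),v.mean()]],0.015)[0]
            print(n,t,round(d['score'],2),d['bbox'],m.sum(),p.round(3))
pickle.dump(out,open('s0.pkl','wb'))
E
```

```text
top wedge_1_rib 0.74 [479.2, 168.8, 501.9, 207.9] 483 [ 0.717 -0.456  0.015]
top wedge_1_rib 0.63 [363.7, 213.1, 378.8, 254.3] 390 [ 0.574 -0.133  0.015]
top wedge_1_rib 0.62 [395.9, 225.2, 432.8, 242.8] 401 [ 0.583 -0.256  0.015]
top wedge_1_rib 0.6 [231.0, 299.5, 268.3, 322.1] 398 [0.376 0.17  0.015]
top tray 0.71 [185.2, 199.4, 282.0, 270.8] 4897 [0.571 0.219 0.015]
top parts_bin 0.81 [303.9, 167.7, 354.4, 213.6] 1867 [ 0.693 -0.023  0.015]
top block_mid 0.73 [236.2, 222.6, 252.0, 245.1] 371 [0.571 0.193 0.015]
scene wedge_1_rib 0.91 [344.4, 192.1, 374.6, 219.6] 310 [ 0.587 -0.255  0.015]
scene wedge_1_rib 0.65 [337.9, 140.1, 370.0, 162.3] 337 [ 0.724 -0.457  0.015]
scene wedge_1_rib 0.6 [325.8, 331.0, 363.9, 365.7] 552 [0.379 0.175 0.015]
scene tray 0.75 [214.3, 279.6, 319.6, 377.8] 4737 [0.57  0.236 0.015]
scene tray 0.27 [230.2, 332.2, 257.3, 351.7] 270 [0.594 0.29  0.015]
scene parts_bin 0.86 [260.8, 213.9, 313.0, 262.2] 1582 [ 0.702 -0.033  0.015]
scene parts_bin 0.69 [400.1, 193.3, 430.7, 210.7] 344 [ 0.459 -0.364  0.015]
scene block_mid 0.72 [260.9, 299.2, 291.8, 326.2] 382 [0.575 0.192 0.015]
scene block_mid 0.26 [387.8, 207.8, 410.5, 238.3] 333 [ 0.449 -0.258  0.015]
```

```bash
cat >> h.py <<'E'
def orange(img):
    hsv=cv2.cvtColor(img,cv2.COLOR_RGB2HSV)
    m=cv2.inRange(hsv,(8,170,50),(18,255,255))
    n,l,st,ce=cv2.connectedComponentsWithStats(m)
    return [(l==i,ce[i],st[i,4]) for i in range(1,n)]
def fit_wedge(views,p0):
    best=None
    for k in range(12):
        v=[p0[0],p0[1],k*np.pi/6]
        # start: rib point from centroid: centroid of body is about (-24,+1) from rib pt
        cx,cy=np.cos(v[2]),np.sin(v[2]); x0=[v[0]+.024*cx,v[1]+.024*cy,v[2]]
        c=sum(np.abs(render(ca,place(WEDGE,*x0)).astype(float)/255-m).sum()/m.sum() for ca,m in views)
        if best is None or c<best[0]: best=(c,x0)
    x,f=fit(views,WEDGE,best[1]); x[2]=(x[2]+np.pi)%(2*np.pi)-np.pi
    return x,f
E
python3 - <<'E'
from h import *
import pickle
C={n:cam(n) for n in("top","scene")}; I={n:ctrl.camera(n) for n in C}
comp={n:[(m,unproj(C[n],[ce],.015)[0],a) for m,ce,a in orange(I[n]) if a>100] for n in C}
for n in C: print(n,[(p.round(3)[:2],a) for _,p,a in comp[n]])
W=[]
for m,p,a in comp["top"]:
    vs=[(C["top"],m)]
    for m2,p2,a2 in comp["scene"]:
        if np.hypot(*(p2-p)[:2])<.05: vs.append((C["scene"],m2))
    x,f=fit_wedge(vs,p); print(len(vs),x[:2].round(4),np.degrees(x[2]).round(1),f.round(3),"top only",fit(vs[:1],WEDGE,x)[0].round(4)); W.append(x)
np.save('W.npy',W)
s=pickle.load(open('s0.pkl','rb'))
for t,P,g,z in (("tray",TRAY,[.565,.21,0],0),("block_mid",BLOCK,[.575,.192,0],.006),("parts_bin",BIN,[.69,-.025,0],0)):
    vs=[(C[n],s[n,t][0]['mask']) for n in C]
    for v in (vs,vs[:1],vs[1:]):
        x,f=fit(v,P,g,z); print(t,x.round(4),np.degrees(x[2]).round(1),f.round(3))
E
python3 - <<'E'
import cv2
im=cv2.imread('pics/top0.png')[180:320,170:500]
cv2.imwrite('pics/topz.png',cv2.resize(im,None,fx=2.4,fy=2.4,interpolation=cv2.INTER_CUBIC))
E
```

```text
top [(array([ 0.573, -0.132]), np.int32(365)), (array([ 0.584, -0.378]), np.int32(410)), (array([ 0.583, -0.255]), np.int32(389)), (array([ 0.449, -0.121]), np.int32(370)), (array([ 0.454, -0.363]), np.int32(408)), (array([ 0.445, -0.256]), np.int32(376))]
scene [(array([ 0.586, -0.316]), np.int32(621)), (array([ 0.453, -0.314]), np.int32(651)), (array([ 0.576, -0.133]), np.int32(365)), (array([ 0.449, -0.121]), np.int32(360))]
2 [ 0.5497 -0.1293] 172.5 0.287 top only [ 0.5496 -0.1292  3.01  ]
1 [ 0.5699 -0.3977] -131.1 0.217 top only [ 0.5699 -0.3977 -2.2876]
1 [ 0.5769 -0.2789] -109.7 0.228 top only [ 0.5785 -0.2766 -1.8864]
2 [ 0.4305 -0.1075] 143.0 0.233 top only [ 0.4295 -0.1081  2.5193]
2 [ 0.471  -0.3492] 35.0 0.423 top only [ 0.471  -0.3492  0.6092]
1 [ 0.4446 -0.2762] -100.2 0.205 top only [ 0.4449 -0.2764 -1.7438]
tray [ 0.5656  0.2002 -0.1086] -6.2 0.12
tray [ 0.5637  0.1998 -0.1201] -6.9 0.112
tray [ 0.5686  0.2005 -0.093 ] -5.3 0.118
block_mid [0.5713 0.1951 0.2959] 17.0 0.539
block_mid [0.5701 0.1911 1.3231] 75.8 0.233
block_mid [0.5743 0.1917 0.0591] 3.4 0.599
parts_bin [ 0.6947 -0.0239  0.0801] 4.6 0.168
parts_bin [ 0.691  -0.0229  0.0595] 3.4 0.138
parts_bin [ 0.6978 -0.03    0.1359] 7.8 0.171
```

View pics/topz.png

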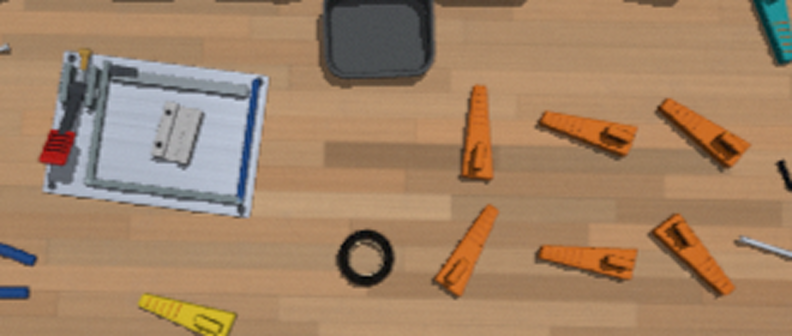

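Run:
```python
from h import *
o=ctrl.get_obs(); print(Rq(o['eef_rot']).as_matrix().round(3)); c=cam("wrist"); print(c['t'],c['R'].round(2))
```

```text
[[-0.966 -0.     0.258]
 [-0.258 -0.    -0.966]
 [ 0.    -1.     0.   ]]
[ 0.22541051 -0.53652492  0.37316867] [[ 0.26 -0.92 -0.3 ]
 [-0.97 -0.25 -0.08]
 [-0.    0.31 -0.95]]
```

```bash
python3 -m pendant '[0.03,0.05,0,0,0,-2,0.085,0.03,0.05,0,0,0,-2,0.085,0.03,0.05,0,0,0,-2,0.085,0.03,0.05,0,0,0,-2,0.085,0.03,0.05,0,0,0,-2,0.085,0.03,0.05,0,0,0,-2,0.085,0.03,0.05,0,0,0,-2,0.085,0.03,0.05,0,0,0,-2,0.085]'; python3 -m pendant '[0.03,0.05,0,0,0,-2,0.085,0.03,0.05,0,0,0,-2,0.085,0.03,0.05,0,0,0,-1,0.085,0.03,0.05,0,0,0,0,0.085,0.03,0.05,0,0,0,0,0.085,0.03,0.05,0,0,0,0,0.085,0.03,0.05,0,0,0,0,0.085,0.01,0.02,0,0,0,0,0.085,0,0,0,0,0,0,0.085]'
python3 - <<'E'
from h import *
im=ctrl.camera("wrist"); cv2.imwrite("pics/w1.png",im[:,:,::-1])
o=ctrl.get_obs(); print(o['eef_pos'],o['q'],Rq(o['eef_rot']).as_matrix().round(3))
E
```

```text
time_s: 1.75
eef_pos: [0.3891, -0.154, 0.2318]
eef_rot: [0.007, -0.007, -0.707, 0.707]
wrist_force: [0.3, 0.0, -0.4]
opening: 0.997
time_s: 2.88
eef_pos: [0.6084, 0.2159, 0.2307]
eef_rot: [0.037, -0.036, -0.706, 0.706]
wrist_force: [-0.4, 0.8, 0.3]
opening: 1.0
[0.60802517 0.21475464 0.23074073] [ 1.55993683e-01  3.34692896e-01  1.41898730e+00 -3.72640535e-04
  1.38886218e+00  1.83127780e+00] [[-0.995 -0.001 -0.104]
 [ 0.104 -0.001 -0.995]
 [ 0.001 -1.     0.001]]
```

View pics/w1.png

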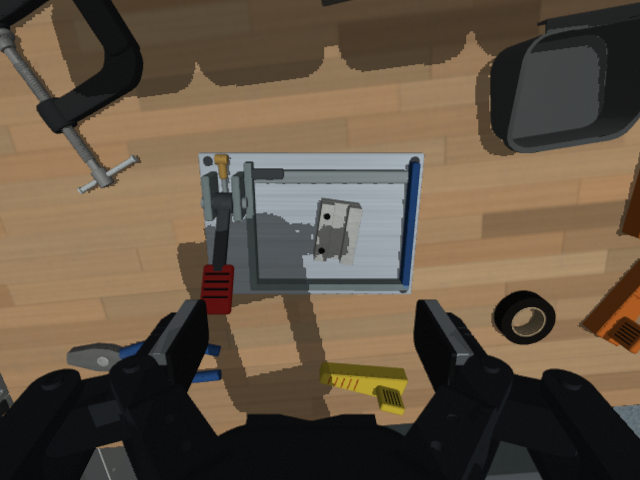

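```bash
cat >> h.py <<'E'
def tw(tr,pts,extra=0):
    c,s=np.cos(tr[2]),np.sin(tr[2]); p=np.atleast_2d(np.array(pts,float))/1000
    return np.c_[tr[0]+c*p[:,0]-s*p[:,1],tr[1]+s*p[:,0]+c*p[:,1],p[:,2]]
def loop(im,c,P,col,k=4,off=(0,0)):
    q=np.round((proj(c,P)-off)*k).astype(int); cv2.polylines(im,[q],True,col,1,cv2.LINE_AA)
E
python3 - <<'E'
from h import *
im=ctrl.camera("wrist"); o=ctrl.get_obs(); c=cam("wrist",o)
hsv=cv2.cvtColor(im,cv2.COLOR_RGB2HSV)
for t in ["tray","block_mid","parts_bin"]:
    for d in ctrl.silhouettes(t,"wrist"): print(t,d['score'],d['bbox'],d['mask'].sum())
s=ctrl.silhouettes("tray","wrist")[0]['mask']
P6=[prism(rect(-72,86,-94,134),0,6),prism(rect(-60,-52,-86,86),6,22),prism(rect(-60,66,-88,-78),6,22),prism(rect(-60,66,78,86),6,22)]
x,f=fit([(c,s)],P6,[.566,.2,-.11]); print("tray",x.round(4),np.degrees(x[2]),f)
B=ctrl.silhouettes("block_mid","wrist")[0]['mask']
b,f=fit([(c,B)],BLOCK,[.571,.192,1.32],.006); print("block",b.round(4),np.degrees(b[2]),f)
bi=ctrl.silhouettes("parts_bin","wrist")[0]['mask']
off=(190,140);k=3
z=cv2.resize(im[140:330,190:450,::-1],None,fx=k,fy=k,interpolation=cv2.INTER_CUBIC)
def ext(x0,x1,y0,y1,zz): return [(x0,y0,zz),(x1,y0,zz),(x1,y1,zz),(x0,y1,zz)]
loop(z,c,tw(x,ext(-72,86,-94,134,5)),(0,255,0),k,off)
loop(z,c,tw(x,ext(-51,58,-78,78,22)),(0,0,255),k,off)
loop(z,c,tw(x,ext(-51,58,-78,78,6)),(255,0,255),k,off)
loop(z,c,tw(b,ext(-20,20,-30,30,34)),(0,255,255),k,off)
cv2.imwrite("pics/w1z.png",z)
E
```

```text
tray 0.94 [196.9, 151.5, 420.4, 312.1] 28689
block_mid 0.64 [310.7, 195.6, 360.0, 265.4] 2572
parts_bin 0.61 [489.6, 0.0, 638.9, 151.1] 18151
tray [ 0.5659  0.2    -0.1056] -6.051677992354593 0.1282686710008627
block [0.5732 0.1917 1.3371] 76.60916884523364 0.07523593338985651
```

View pics/w1z.png

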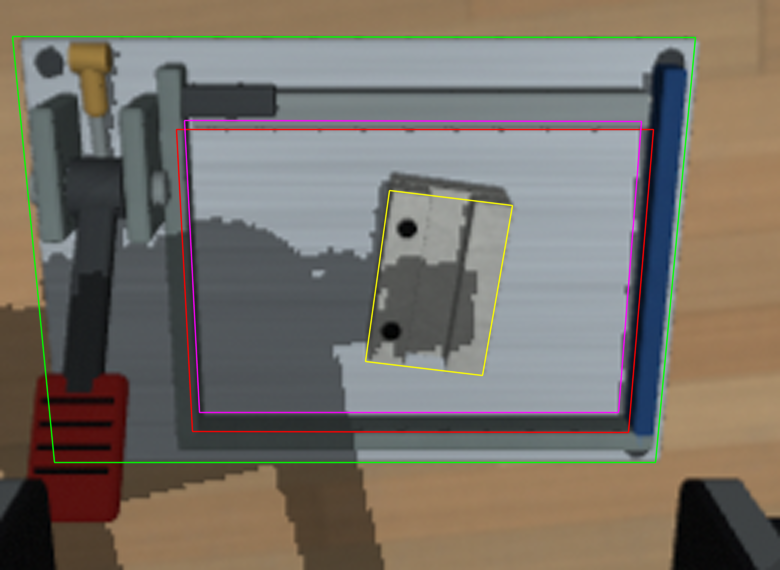

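```bash
python3 -m pendant '[-0.035,-0.0228,-0.05,0,0,-7.4,0.062,0,0,-0.06,0,0,0,0.062,0,0,-0.05,0,0,0,0.062,0,0,-0.03,0,0,0,0.062,0,0,0,0,0,0,0.062]'
python3 - <<'E'
from h import *
im=ctrl.camera("wrist"); cv2.imwrite("pics/w2.png",im[:,:,::-1])
o=ctrl.get_obs(); print(o['eef_pos'],o['q'])
E
```

```text
time_s: 3.9
eef_pos: [0.5724, 0.1918, 0.0408]
eef_rot: [0.085, -0.081, -0.702, 0.703]
wrist_force: [-0.0, 0.2, 0.4]
opening: 0.724
[0.57420661 0.19219404 0.04299035] [1.27186626e-01 4.74331777e-01 1.64524315e+00 2.55727009e-05
 1.02374035e+00 1.93331878e+00]
```

View pics/w2.png

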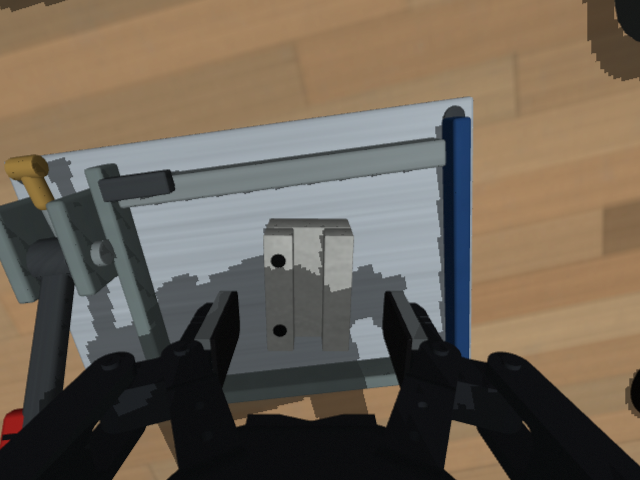

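```bash
python3 -m pendant '[0,0,-0.02,0,0,0,0.062,0,0,-0.0115,0,0,0,0.062,0,0,0,0,0,0,0.062,0,0,0,0,0,0,0.03,0,0,0,0,0,0,0.03,0,0,0,0,0,0,0.03,0,0,0,0,0,0,0.03,0,0,0,0,0,0,0.03]'
python3 -m pendant '[0,0,0.03,0,0,0,0.03,0,0,0.04,0,0,0,0.03,0,0,0.05,0,0,0,0.03,0,0,0.05,0,0,0,0.03,0,0,0,0,0,0,0.03]'
python3 - <<'E'
from h import *
im=ctrl.camera("wrist"); cv2.imwrite("pics/w3.png",im[:,:,::-1])
o=ctrl.get_obs(); c=cam("wrist",o); C=cam("top"); t=ctrl.camera("top")
vs=[]
for cc,n in ((c,"wrist"),(C,"top")):
    for d in ctrl.silhouettes("parts_bin",n)[:1]:
        print(d['bbox'],d['score']); vs.append((cc,d['mask']))
P=[prism(rect(-45,42,-55,55),0,35)]
P2=[prism(rect(-45,42,-55,55),0,35),prism(rect(38,42,-55,55),0,62)]
for p in(P,P2):
  for v in (vs,vs[1:]):
    x,f=fit(v,p,[.693,-.025,.05]);print(x.round(4),np.degrees(x[2]),f)
E
```

```text
time_s: 4.95
eef_pos: [0.5754, 0.1927, 0.0126]
eef_rot: [-0.082, 0.083, 0.702, -0.702]
wrist_force: [-0.5, 0.5, 5.7]
opening: 0.458
time_s: 5.58
eef_pos: [0.5774, 0.193, 0.1865]
eef_rot: [-0.08, 0.086, 0.703, -0.701]
wrist_force: [0.5, 0.6, -1.8]
opening: 0.45
[465.8, 0.0, 637.9, 94.1] 0.59
[302.5, 169.3, 355.9, 214.4] 0.71
[ 0.6865 -0.0227  0.1178] 6.746821006745199 0.1311605060630076
[ 0.6927 -0.0216  0.1414] 8.103163658518955 0.13698346762393118
[ 0.6858 -0.0224  0.0898] 5.145324453578624 0.11242068561465426
[ 0.6896 -0.021   0.099 ] 5.670912573276618 0.11490217741097482
```

View pics/w3.png

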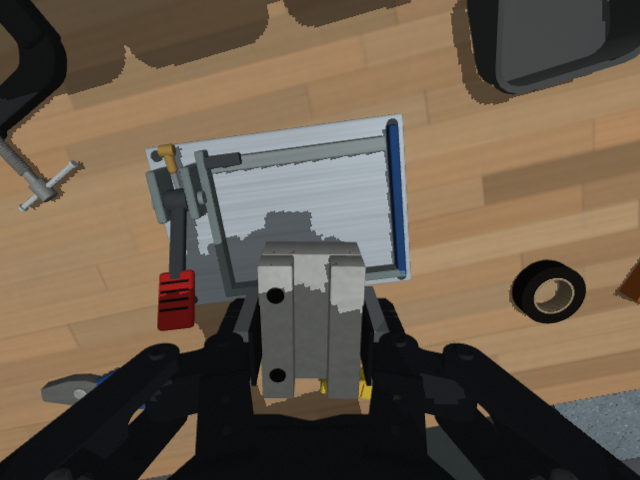

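```bash
python3 -m pendant '[0.022,-0.043,0,0,0,4,0.03,0.022,-0.043,0,0,0,4,0.03,0.022,-0.043,0,0,0,4,0.03,0.022,-0.043,0,0,0,4,0.03,0.022,-0.043,0,0,0,3,0.03,0,0,0,0,0,0,0.03]'
python3 - <<'E'
from h import *
im=ctrl.camera("wrist"); cv2.imwrite("pics/w4.png",im[:,:,::-1])
o=ctrl.get_obs(); print(o['eef_pos']);c=cam("wrist",o);print(proj(c,[[.688,-.022,.06]]))
d=ctrl.silhouettes("parts_bin","wrist"); print([(x['bbox'],x['score']) for x in d])
E
```

```text
time_s: 6.52
eef_pos: [0.6846, -0.0262, 0.1788]
eef_rot: [0.031, -0.034, 0.706, -0.706]
wrist_force: [0.4, 0.6, -1.7]
opening: 0.455
[ 0.68378704 -0.02403692  0.17883932]
[[307.01062389 220.77153958]]
[([225.3, 143.2, 384.2, 266.7], 0.68)]
```

View pics/w4.png

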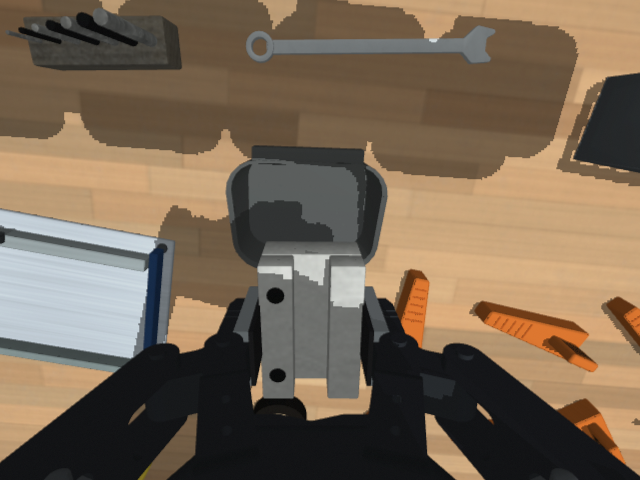

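Run:
```python
from h import *
im=ctrl.camera("wrist");o=ctrl.get_obs(); c=cam("wrist",o)
for uv,z in (((307,163),.062),((307,150),.062),((227,210),.062),((386,200),.062),((310,245),.04)): print(uv,unproj(c,[uv],z)[0].round(4))
x=[.688,-.022,.09]
def ext(x0,x1,y0,y1,zz): return [(x0,y0,zz),(x1,y0,zz),(x1,y1,zz),(x0,y1,zz)]
z=cv2.resize(im[120:420,160:480,::-1],None,fx=2,fy=2)
loop(z,c,tw(x,ext(-43,40,-53,53,62)),(0,255,0),2,(160,120));loop(z,c,tw(x,ext(-43,40,-53,53,2)),(0,255,255),2,(160,120))
cv2.imwrite("pics/w4z.png",z)
```

```text
(307, 163) [ 0.7308 -0.0157  0.062 ]
(307, 150) [ 0.7398 -0.0148  0.062 ]
(227, 210) [0.6906 0.0403 0.062 ]
(386, 200) [ 0.7096 -0.076   0.062 ]
(310, 245) [ 0.6611 -0.0244  0.04  ]
```

View pics/w4z.png

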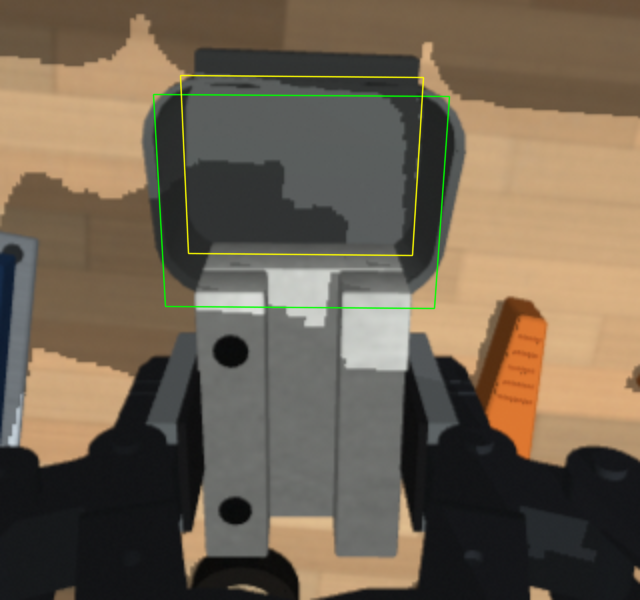

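```bash
python3 -m pendant '[0.006,0.003,-0.04,0,0,0,0.03,0,0,-0.05,0,0,0,0.03,0,0,-0.03,0,0,0,0.03,0,0,0,0,0,0,0.03]';python3 -m pendant '[0,0,-0.02,0,0,0,0.03,0,0,-0.015,0,0,0,0.03,0,0,0,0,0,0,0.03]'
python3 - <<'E'
from h import *
im=ctrl.camera("wrist"); cv2.imwrite("pics/w5.png",im[:,:,::-1])
E
```

```text
time_s: 7.18
eef_pos: [0.6873, -0.0173, 0.0579]
eef_rot: [0.032, -0.037, 0.707, -0.706]
wrist_force: [0.2, 0.1, -1.7]
opening: 0.455
time_s: 7.55
eef_pos: [0.6896, -0.0191, 0.0254]
eef_rot: [0.033, -0.035, 0.707, -0.706]
wrist_force: [0.6, -0.5, -1.4]
opening: 0.458
```

View pics/w5.png

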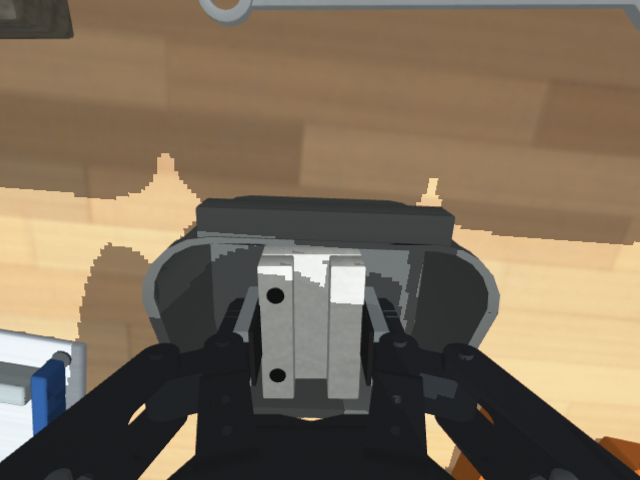

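```bash
python3 -m pendant '[0,0,-0.006,0,0,0,0.03,0,0,0,0,0,0,0.03,0,0,0,0,0,0,0.055,0,0,0,0,0,0,0.055,0,0,0,0,0,0,0.055]';python3 -m pendant '[0,0,0.03,0,0,0,0.055,0,0,0.05,0,0,0,0.055,0,0,0.05,0,0,0,0.055,0,0,0.04,0,0,0,0.04,0,0,0,0,0,0,0.03]'
python3 - <<'E'
from h import *
im=ctrl.camera("wrist"); cv2.imwrite("pics/w6.png",im[:,:,::-1])
C={n:cam(n) for n in("top","wrist")}
I={"top":ctrl.camera("top"),"wrist":im}
cv2.imwrite("pics/t6.png",I["top"][:,:,::-1])
for m,ce,a in orange(I["top"]):
    if a>100:
        p=unproj(C["top"],[ce],.015)[0]; x,f=fit_wedge([(C["top"],m)],p); print(x.round(4),np.degrees(x[2]).round(1),f.round(3))
E
```

```text
time_s: 8.22
eef_pos: [0.691, -0.0195, 0.0213]
eef_rot: [-0.034, 0.034, -0.706, 0.706]
wrist_force: [0.5, -0.1, -0.3]
opening: 0.645
time_s: 8.85
eef_pos: [0.6934, -0.0199, 0.1964]
eef_rot: [-0.037, 0.031, -0.705, 0.707]
wrist_force: [-0.1, 0.2, -0.5]
opening: 0.354
[ 0.5501 -0.1298  2.9896] 171.3 0.226
[ 0.5716 -0.3978 -2.2186] -127.1 0.23
[ 0.5769 -0.2791 -1.9103] -109.5 0.222
[ 0.4296 -0.1087  2.5189] 144.3 0.175
[ 0.4726 -0.3469  0.6721] 38.5 0.217
[ 0.4436 -0.2767 -1.6958] -97.2 0.237
```

View pics/w6.png

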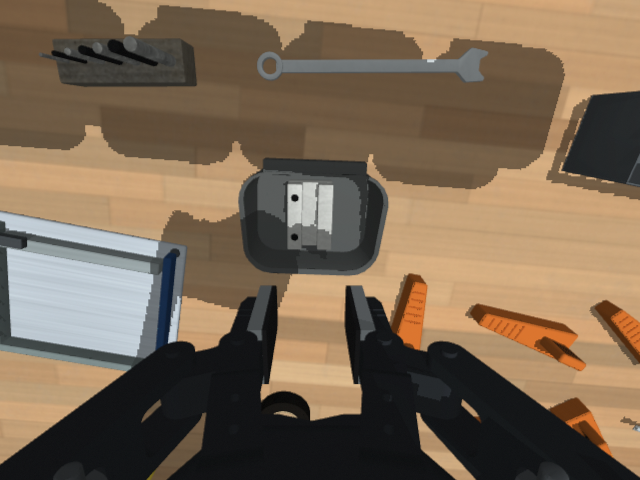

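```bash
cat >> h.py <<'E'
def look(name,tr=None,col=True,pic=None):
    """fit all orange wedges in wrist picture"""
    im=ctrl.camera("wrist"); o=ctrl.get_obs(); c=cam("wrist",o)
    if pic: cv2.imwrite(pic,im[:,:,::-1])
    print("tcp",o['eef_pos'].round(4),"heading",heading(o).round(2),"open",round(o['opening'],3),"F",o['wrist_force'].round(1))
    r=[]
    for m,ce,a in orange(im):
        if a<800: continue
        ys,xs=np.nonzero(m); edge=xs.min()<2 or ys.min()<2 or xs.max()>637 or ys.max()>477
        p=unproj(c,[ce],.015)[0]; x,f=fit_wedge([(c,m)],p); r.append((x,f,edge)); print("wedge",x[:2].round(4),np.degrees(x[2]).round(1),"err",f.round(3),"edge" if edge else "",ce.round())
    return im,o,c,r
def heading(o):
    M=Rq(o['eef_rot']).as_matrix(); return np.degrees(np.arctan2(M[1,0],M[0,0]))%360
E
python3 -m pendant '[-0.027,-0.0435,0,0,0,4.6,0.04,-0.027,-0.0435,0,0,0,4.6,0.04,-0.027,-0.0435,0,0,0,4.6,0.04,-0.027,-0.0435,0,0,0,4.6,0.04,-0.027,-0.0435,0,0,0,4.6,0.04,-0.027,-0.0435,0,0,0,4.6,0.04,-0.027,-0.0435,0,0,0,4.6,0.04,0,0,0,0,0,0,0.04]'
python3 -c "
from h import *
look('x',pic='pics/w7.png')"
```

```text
time_s: 9.95
eef_pos: [0.499, -0.3262, 0.1887]
eef_rot: [0.226, -0.228, 0.671, -0.669]
wrist_force: [0.6, 0.2, 0.7]
opening: 0.468
tcp [ 0.5    -0.3246  0.1889] heading 217.52 open 0.472 F [0.5 0.8 0.3]
wedge [ 0.5637 -0.0715] 66.4 err 0.359 edge [152.  17.]
wedge [ 0.5789 -0.2784] -110.6 err 0.074  [305.  72.]
wedge [ 0.4323 -0.1095] 144.7 err 0.146  [ 78. 108.]
wedge [ 0.5726 -0.3978] -129.6 err 0.147  [419. 165.]
wedge [ 0.446  -0.2787] -101.9 err 0.131  [212. 205.]
wedge [ 0.4754 -0.3485] 36.9 err 0.108  [314. 263.]
```

View pics/w7.png

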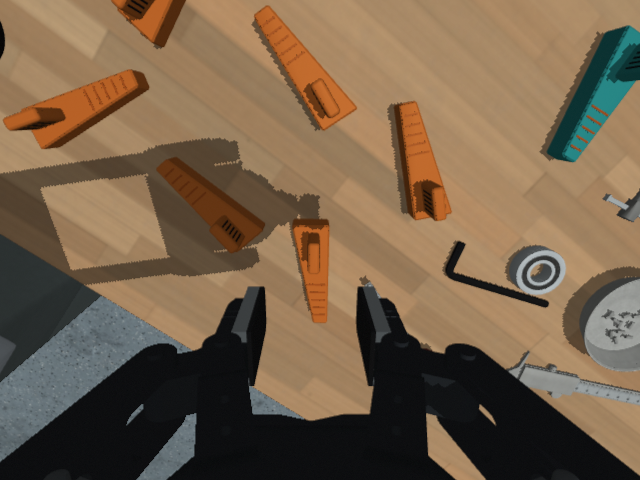

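```bash
python3 -m pendant '[-0.0245,-0.0239,-0.04,0,0,-0.6,0.04,0,0,-0.05,0,0,0,0.04,0,0,-0.045,0,0,0,0.035,0,0,-0.024,0,0,0,0.035,0,0,0,0,0,0,0.035,0,0,0,0,0,0,0.0,0,0,0,0,0,0,0.0,0,0,0,0,0,0,0.0,0,0,0,0,0,0,0.0]'
python3 -c "
from h import *
look('x',pic='pics/w8.png')"
```

```text
time_s: 11.12
eef_pos: [0.4776, -0.3481, 0.0326]
eef_rot: [-0.225, 0.225, -0.67, 0.671]
wrist_force: [0.7, 0.2, 1.6]
opening: 0.099
tcp [ 0.4776 -0.3481  0.0325] heading 217.14 open 0.1 F [0.6 1.4 2.1]
wedge [ 0.641  -0.2952] -9.5 err 0.304 edge [336.  25.]
wedge [ 0.571  -0.3969] -130.6 err 0.14 edge [521. 138.]
wedge [ 0.4454 -0.2809] -99.7 err 0.119 edge [105. 226.]
wedge [ 0.4746 -0.3519] 36.8 err 0.707  [309. 314.]
```

View pics/w8.png

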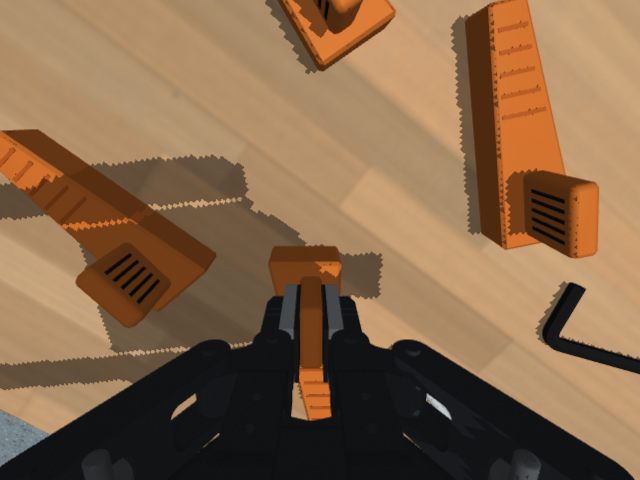

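```bash
cat >> h.py <<'E'
TR=[.566,.200,np.radians(-6.05)]
RIBY={1:-64,2:-44,3:-16,4:4,5:32,6:52}
def target(k,slack=3,tr=None):
    tr=tr or TR
    return tw(tr,[(33 if k%2 else -26.5),RIBY[k]+slack,0])[0]
E
python3 -c "
from h import *
for k in range(1,7): print(k,target(k).round(4))
print(target(1)-ctrl.get_obs()['eef_pos'])"
python3 -m pendant '[0,0,0.01,0,0,0,0.0,0,0,0.04,0,0,0,0.0,0,0,0.06,0,0,0,0.0]'
```

```text
1 [0.5924 0.1359 0.    ]
2 [0.5353 0.162  0.    ]
3 [0.5974 0.1836 0.    ]
4 [0.5404 0.2098 0.    ]
5 [0.6025 0.2313 0.    ]
6 [0.5454 0.2575 0.    ]
[ 0.11476632  0.48395162 -0.03253695]
time_s: 11.55
eef_pos: [0.4758, -0.3466, 0.1414]
eef_rot: [0.224, -0.226, 0.672, -0.669]
wrist_force: [0.6, -1.2, -1.1]
opening: 0.104
```

```bash
python3 -m pendant '[0.0128,0.0537,0,0,0,-4.8,0,0.0128,0.0537,0,0,0,-4.8,0,0.0128,0.0537,0,0,0,-4.8,0,0.0128,0.0537,0,0,0,-4.8,0,0.0128,0.0537,0,0,0,-4.8,0,0.0128,0.0537,0,0,0,-4.8,0,0.0128,0.0537,0,0,0,-4.8,0,0.0128,0.0537,0,0,0,-4.8,0,0.0128,0.0537,0,0,0,-4.8,0,0,0,0,0,0,0,0]'
cat >> h.py <<'E'
def ext(x0,x1,y0,y1,zz): return [(x0,y0,zz),(x1,y0,zz),(x1,y1,zz),(x0,y1,zz)]
def trayview(pic,tr=None):
    im=ctrl.camera("wrist"); o=ctrl.get_obs(); c=cam("wrist",o); tr=tr or TR
    print("tcp",o['eef_pos'].round(4),"heading",heading(o).round(2),"F",o['wrist_force'].round(1))
    cv2.imwrite(pic.replace('.png','_raw.png'),im[:,:,::-1])
    z=im[:,:,::-1].copy()
    loop(z,c,tw(tr,ext(-51,58,-78,78,22)),(0,0,255),1)
    loop(z,c,tw(tr,ext(-51,58,-78,78,6)),(255,0,255),1)
    loop(z,c,tw(tr,ext(-72,86,-94,134,5)),(0,255,0),1)
    cv2.imwrite(pic,z)
E
python3 -c "
from h import *
trayview('pics/w9.png')"
```

```text
time_s: 12.8
eef_pos: [0.5926, 0.1393, 0.1424]
eef_rot: [-0.036, 0.036, 0.706, -0.706]
wrist_force: [0.3, -0.0, -1.3]
opening: 0.099
tcp [0.5923 0.1373 0.1422] heading 174.15 F [-0.2  0.3 -0.7]
```

View pics/w9.png

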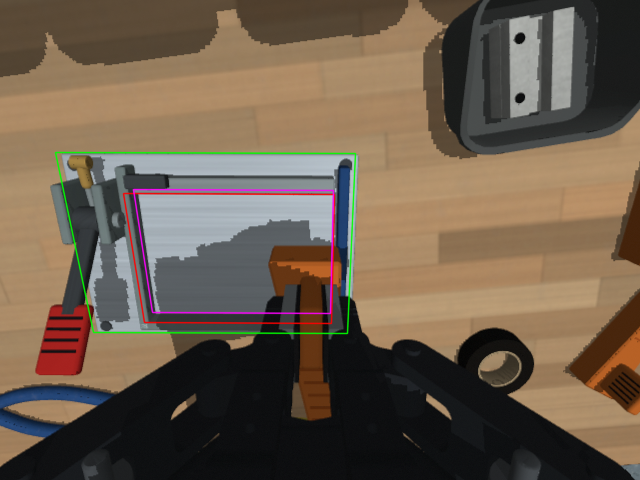

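```bash
python3 -c "
import cv2
a=cv2.imread('pics/w9.png')[140:345,40:380]
cv2.imwrite('pics/w9z.png',cv2.resize(a,None,fx=2.3,fy=2.3,interpolation=cv2.INTER_CUBIC))"
```

```text
(no output)
```

View pics/w9z.png

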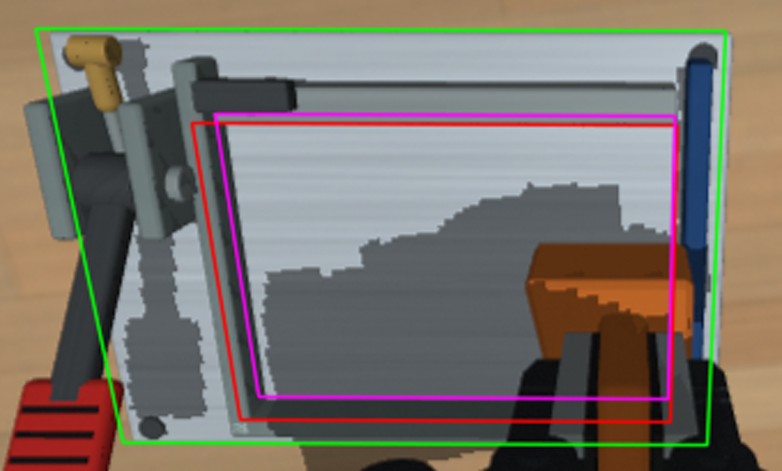

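```bash
cat >> h.py <<'E'
def avgobs(n=6):
    P=[];Q=[];F=[]
    for _ in range(n):
        ctrl.camera("wrist"); o=ctrl.get_obs(); P.append(o['eef_pos']); q=np.array(o['eef_rot']); Q.append(q if q@(Q[0] if Q else q)>0 else -q); F.append(o['wrist_force'])
    q=np.mean(Q,0); o['eef_pos']=np.mean(P,0); o['eef_rot']=q/np.linalg.norm(q); o['wrist_force']=np.mean(F,0); o['std']=np.std(P,0); return o
E
python3 -c "
from h import *
o=avgobs(8); print(o['eef_pos'],o['std'],heading(o),o['wrist_force']); c=cam('wrist',o)
z=lambda u,v:[40+u/2.3,140+v/2.3]
for n,p,h in (('blue inner top',z(688,65),.022),('blue inner top',z(686,240),.022),('base rear right',z(731,36),.005),('base rear',z(400,31),.005),('left wall inner foot',z(222,130),.006),('left foot low',z(263,395),.006),('front wall foot',z(450,400),.006)):
  w=unproj(c,[p],h)[0]; d=w[:2]-TR[:2]; a=TR[2]; print(n,w.round(4),'tray',np.round([1000*(np.cos(a)*d[0]+np.sin(a)*d[1]),1000*(-np.sin(a)*d[0]+np.cos(a)*d[1])],1))
"
```

```text
[0.59231886 0.13460019 0.14196057] [1.11385039e-04 5.67897267e-04 2.89073101e-05] 173.9041085039543 [ 0.04623263  0.00591601 -1.31490881]
blue inner top [0.634  0.1083 0.022 ] tray [ 77.3 -84. ]
blue inner top [0.5759 0.1138 0.022 ] tray [ 18.9 -84.7]
base rear right [0.6396 0.0923 0.005 ] tray [ 84.5 -99.3]
base rear [0.6528 0.201  0.005 ] tray [86.2 10.1]
left wall inner foot [0.6266 0.2674 0.006 ] tray [53.1 73.4]
left foot low [0.5247 0.278  0.006 ] tray [-49.3  73.2]
front wall foot [0.5151 0.2077 0.006 ] tray [-51.5   2.3]
```

```bash
sed -i 's/^TR=.*/TR=[.566,.1948,np.radians(-6.05)]/' h.py; python3 -m pendant '[0,-0.004,-0.03,0,0,0,0,0,0,-0.035,0,0,0,0,0,0,-0.02,0,0,0,0,0,0,0,0,0,0,0,0,0,-0.01,0,0,0,0,0,0,-0.007,0,0,0,0,0,0,0,0,0,0,0,0,0,0,0,0,0,0]'
python3 -c "
from h import *
o=avgobs(4);print(o['eef_pos'],o['wrist_force'])
trayview('pics/w10.png')"
```

```text
time_s: 14.25
eef_pos: [0.5981, 0.1324, 0.0519]
eef_rot: [-0.033, 0.041, 0.706, -0.706]
wrist_force: [-21.4, 3.2, 66.0]
opening: 0.098
[0.59808894 0.1323495  0.05191955] [-21.18992365   1.67396734  66.36810522]
tcp [0.5981 0.1324 0.0519] heading 174.0 F [-21.7   1.8  66.2]
```

View pics/w10.png

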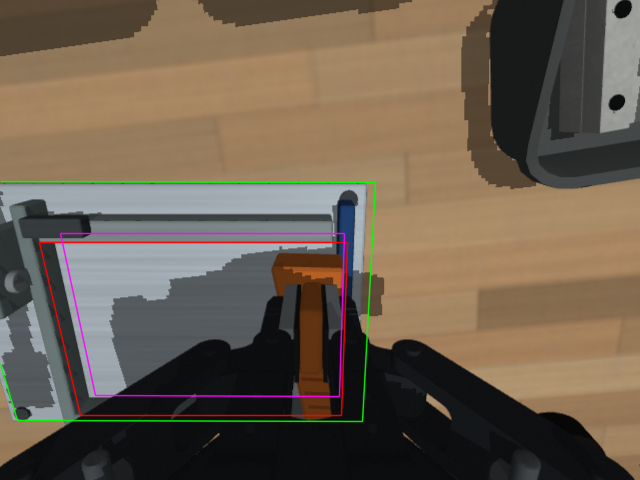

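```bash
python3 -m pendant '[0,0,0.014,0,0,0,0,0,0,0.03,0,0,0,0,0,0,0,0,0,0,0,0,0,0,0,0,0,0,0,0,0,0,0,0,0]'
python3 -c "
from h import *
o=avgobs(6);print(o['eef_pos'],o['std'],o['wrist_force'],heading(o), Rq(o['eef_rot']).as_matrix().round(3))
trayview('pics/w11.png')"
```

```text
time_s: 15.12
eef_pos: [0.5913, 0.1313, 0.0821]
eef_rot: [0.038, -0.036, -0.706, 0.706]
wrist_force: [0.9, 0.2, -1.9]
opening: 0.101
[0.5918436  0.13140079 0.08279084] [2.84431774e-04 3.53505744e-05 4.11839189e-04] [ 0.54769174 -0.10591463 -1.0662774 ] 173.93824038237142 [[-0.994 -0.002 -0.106]
 [ 0.106 -0.    -0.994]
 [ 0.002 -1.     0.   ]]
tcp [0.5923 0.1315 0.0835] heading 173.94 F [-0.3 -0.8 -1.7]
```

View pics/w11.png

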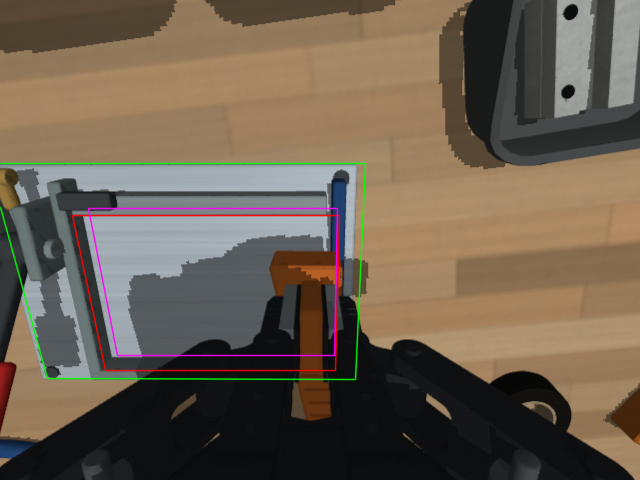

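```bash
python3 -c "
from h import *
o=avgobs(3); im=ctrl.camera('wrist'); c=cam('wrist',o); z=im[:,:,::-1].copy()
k=3;off=(220,160)
z=cv2.resize(z[160:350,220:400],None,fx=k,fy=k,interpolation=cv2.INTER_CUBIC)
t=[o['eef_pos'][0],o['eef_pos'][1],np.radians(heading(o)+180)]; zb=1000*(o['eef_pos'][2]-.0325)
print(o['eef_pos'])
loop(z,c,tw(t,[(-80,-14,zb+24),(20,-14,zb+24),(20,20,zb+24),(-80,0,zb+24)]),(0,255,0),k,off)
loop(z,c,tw(t,ext(-14,14,-5,5,zb+55)),(0,255,255),k,off)
loop(z,c,tw(TR,ext(-51,58,-78,78,22)),(0,0,255),k,off)
loop(z,c,tw(TR,ext(-72,86,-94,134,5)),(0,255,0),k,off)
cv2.imwrite('pics/w12.png',z)"
```

```text
[0.59240067 0.13146657 0.08373554]
```

View pics/w12.png

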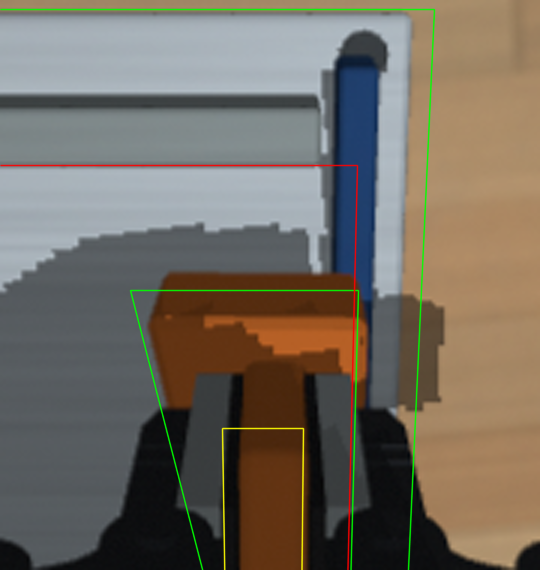

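```bash
python3 -c "
from h import *
o=avgobs(2); c=cam('wrist',o); p=o['eef_pos'];h=np.radians(heading(o)+180);print(p)
def ray(u,v,dep):
  w=np.array([(u-c['c'][0])/c['f'][0]*dep,(v-c['c'][1])/c['f'][1]*dep,dep])@c['R'].T+c['t']-p
  return np.round(1000*np.array([np.cos(h)*w[0]+np.sin(h)*w[1],-np.sin(h)*w[0]+np.cos(h)*w[1],w[2]]),1)
for u,v,d in ((342.3,265,.171),(270.7,265,.171),(341,251.7,.185),(275,251.7,.185)): print(ray(u,v,d))
print(c['t'])
# tray blue wall top inner edge pixel zoom (334,70),(333,270)
for q,zz in (((334,70),.022),((333,270),.022),((412,15),.005),((200,12),.005)):
  w=unproj(c,[(220+q[0]/3,160+q[1]/3)],zz)[0]-p;print('rel',np.round(1000*np.array([np.cos(h)*w[0]+np.sin(h)*w[1],-np.sin(h)*w[0]+np.cos(h)*w[1],w[2]]),1))
"
```

```text
[0.59244518 0.13146764 0.08387128]
[ 12.8 -16.2 -16.1]
[ 12.7  17.8 -16.1]
[ 13.8 -16.7 -31.2]
[ 13.8  17.2 -31.2]
[0.67181391 0.12178457 0.22571925]
rel [ 43.7 -12.9 -61.9]
rel [  3.1 -13.4 -61.9]
rel [ 51.8 -29.5 -78.9]
rel [ 52.4  13.5 -78.9]
```

```bash
sed -i 's/^TR=.*/TR=[.566,.2015,np.radians(-6.05)]/' h.py
python3 - <<'E'
s=open('h.py').read()
s=s.replace("T=T@np.array(i['tool_from_camera'])","A=np.array(i['tool_from_camera']).copy(); A[2,3]-=CAMZ; T=T@A")
s=s.replace("def cam(","CAMZ=.0024\ndef cam(")
open('h.py','w').write(s)
E
python3 -m pendant '[0.0067,0.0058,0,0,0,0,0,0,0,-0.02,0,0,0,0,0,0,0,0,0,0,0,0,0,0,0,0,0,0]'
python3 -c "
from h import *
o=avgobs(4);print(o['eef_pos'],o['std'],o['wrist_force'])
trayview('pics/w13.png')
a=cv2.imread('pics/w13.png')[140:400,180:440]
cv2.imwrite('pics/w13z.png',cv2.resize(a,None,fx=2.3,fy=2.3,interpolation=cv2.INTER_CUBIC))"
```

```text
time_s: 16.27
eef_pos: [0.5985, 0.1372, 0.063]
eef_rot: [0.038, -0.037, -0.706, 0.706]
wrist_force: [0.7, 0.8, -0.7]
opening: 0.102
[0.59923452 0.13721899 0.06394727] [1.75584208e-04 9.16317468e-06 2.60712289e-04] [ 0.26089706 -0.03842665 -1.32057537]
tcp [0.5994 0.1372 0.0643] heading 173.94 F [-1.   0.6 -1.2]
```

View pics/w13z.png

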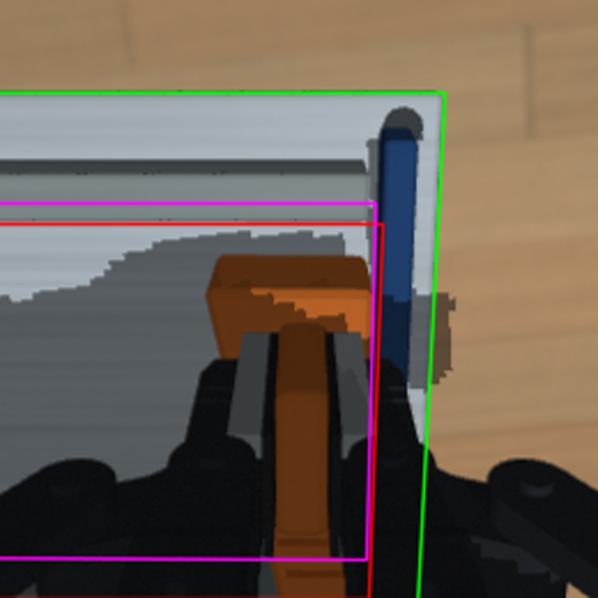

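```bash
python3 -m pendant '[0,0,-0.01,0,0,0,0,0,0,-0.007,0,0,0,0,0,0,0,0,0,0,0]';python3 -m pendant '[0,0,-0.004,0,0,0,0,0,0,0,0,0,0,0,0,0,0,0,0,0,0]'
```

```text
time_s: 16.9
eef_pos: [0.5981, 0.1372, 0.0455]
eef_rot: [0.038, -0.037, -0.706, 0.706]
wrist_force: [-0.2, 0.6, -1.8]
opening: 0.101
time_s: 17.27
eef_pos: [0.5992, 0.1373, 0.043]
eef_rot: [-0.037, 0.037, 0.706, -0.706]
wrist_force: [-0.5, -0.9, -1.8]
opening: 0.104
```

```bash
python3 -m pendant '[0,0,-0.003,0,0,0,0,0,0,0,0,0,0,0]';python3 -m pendant '[-0.0002,-0.0015,0,0,0,0,0,-0.0001,-0.001,0,0,0,0,0,0,0,0,0,0,0,0]'; python3 -m pendant '[-0.0001,-0.001,0,0,0,0,0,0,0,0,0,0,0,0]'
```

```text
time_s: 17.52
eef_pos: [0.5989, 0.1373, 0.0396]
eef_rot: [0.038, -0.037, -0.706, 0.706]
wrist_force: [0.2, 0.2, -1.4]
opening: 0.103
time_s: 17.9
eef_pos: [0.5989, 0.1346, 0.0399]
eef_rot: [-0.037, 0.037, 0.706, -0.706]
wrist_force: [0.2, 0.2, -0.9]
opening: 0.101
time_s: 18.15
eef_pos: [0.5987, 0.1337, 0.0398]
eef_rot: [-0.037, 0.037, 0.706, -0.706]
wrist_force: [-0.9, -0.8, -1.8]
opening: 0.103
```

```bash
python3 -m pendant '[-0.0001,-0.001,0,0,0,0,0,0,0,0,0,0,0,0]'; python3 -m pendant '[-0.0001,-0.001,0,0,0,0,0,0,0,0,0,0,0,0]'
```

```text
time_s: 18.4
eef_pos: [0.5986, 0.1329, 0.0398]
eef_rot: [-0.037, 0.037, 0.706, -0.706]
wrist_force: [0.2, 0.2, -1.0]
opening: 0.104
time_s: 18.65
eef_pos: [0.5985, 0.1326, 0.0399]
eef_rot: [-0.037, 0.037, 0.707, -0.706]
wrist_force: [0.5, 5.8, -2.0]
opening: 0.098
```

```bash
sed -i 's/^TR=.*/TR=[.566,.2004,np.radians(-6.05)]/' h.py
python3 -m pendant '[0,0.0005,-0.0015,0,0,0,0,0,0,0,0,0,0,0]'; python3 -m pendant '[0,0,-0.0015,0,0,0,0,0,0,0,0,0,0,0]'
```

```text
time_s: 18.9
eef_pos: [0.5988, 0.1327, 0.0385]
eef_rot: [-0.037, 0.038, 0.706, -0.706]
wrist_force: [-0.1, 5.5, -0.1]
opening: 0.107
time_s: 19.15
eef_pos: [0.5988, 0.1326, 0.0379]
eef_rot: [-0.037, 0.038, 0.706, -0.706]
wrist_force: [-2.3, 5.5, 8.1]
opening: 0.104
```

On the floor and against the wall; release and look.

```bash
python3 -m pendant '[0,0,0,0,0,0,0.03,0,0,0,0,0,0,0.03,0,0,0,0,0,0,0.03,0,0,0.03,0,0,0,0.03,0,0,0.05,0,0,0,0.03,0,0,0.06,0,0,0,0.03,0,0,0,0,0,0,0.03,0,0,0,0,0,0,0.03,0,0,0,0,0,0,0.03]'
python3 -c "
from h import *
o=avgobs(3);print(o['std'])
look('',pic='pics/w14.png'); trayview('pics/w14t.png')
a=cv2.imread('pics/w14t.png')[120:400,180:480]
cv2.imwrite('pics/w14z.png',cv2.resize(a,None,fx=2,fy=2,interpolation=cv2.INTER_CUBIC))"
```

```text
time_s: 20.27
eef_pos: [0.5972, 0.1321, 0.1747]
eef_rot: [0.039, -0.036, -0.706, 0.706]
wrist_force: [-0.5, -0.6, -0.5]
opening: 0.351
[1.67274100e-04 2.05289814e-05 2.05069557e-04]
tcp [0.5979 0.1322 0.1755] heading 173.94 open 0.351 F [-0.2 -0.2  0. ]
wedge [ 0.5536 -0.1314] 173.3 err 0.067 edge [616. 201.]
wedge [0.5917 0.1343] -5.4 err 0.083  [311. 241.]
wedge [ 0.431  -0.1076] 146.3 err 0.179  [589. 331.]
tcp [0.5981 0.1322 0.1758] heading 173.94 F [0.5 0.2 0. ]
```

View pics/w14t.png

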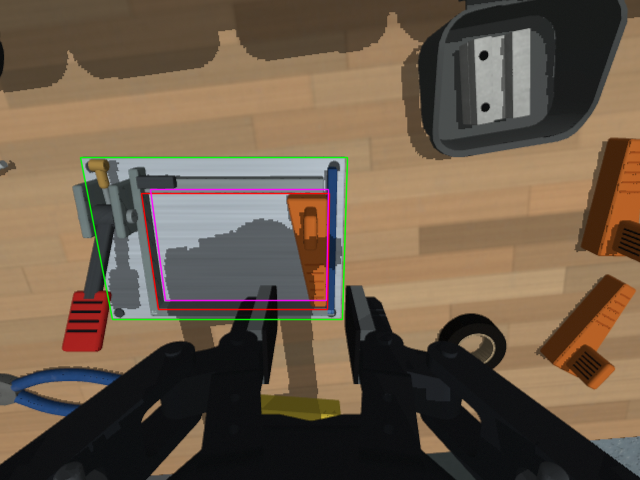

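```bash
python3 -m pendant '[-0.001,-0.0535,0,0,0,0,0.035,-0.001,-0.0535,0,0,0,0,0.035,-0.001,-0.0535,0,0,0,0,0.035,-0.001,-0.0535,0,0,0,0,0.035,-0.001,-0.0535,0,0,0,0,0.035,0,0,0,0,0,0,0.035,0,0,0,0,0,0,0.035,0,0,0,0,0,0,0.035]'
python3 -c "
from h import *
o=avgobs(2);print(o['std'])
look('',pic='pics/w15.png')"
```

```text
time_s: 21.52
eef_pos: [0.5935, -0.1338, 0.1766]
eef_rot: [-0.037, 0.037, 0.706, -0.706]
wrist_force: [-0.3, 0.3, -0.2]
opening: 0.407
[1.59390463e-05 2.61307332e-05 3.21533820e-05]
tcp [ 0.5936 -0.1339  0.1768] heading 174.05 open 0.408 F [-0.   0.   0.1]
wedge [ 0.5719 -0.399 ] -128.8 err 0.095 edge [591. 191.]
wedge [ 0.5516 -0.1298] 173.4 err 0.094  [311. 232.]
wedge [ 0.5975 -0.2312] 61.7 err 0.382  [455. 208.]
wedge [0.5924 0.1526] -5.8 err 0.254 edge [ 19. 274.]
wedge [ 0.4312 -0.1095] 147.4 err 0.171  [313. 352.]
wedge [ 0.4662 -0.237 ] 63.2 err 0.926  [458. 339.]
```

```bash
python3 -m pendant '[-0.042,0.0041,-0.03,0,0,-0.6,0.035,0,0,-0.05,0,0,0,0.035,0,0,-0.045,0,0,0,0.035,0,0,-0.019,0,0,0,0.035,0,0,0,0,0,0,0.035,0,0,0,0,0,0,0.035,0,0,0,0,0,0,0.0,0,0,0,0,0,0,0.0,0,0,0,0,0,0,0.0,0,0,0,0,0,0,0.0]'
python3 -m pendant '[0,0,0.01,0,0,0,0.0,0,0,0.03,0,0,0,0.0,0,0,0.05,0,0,0.6,0.0,0,0,0.02,0,0,0,0,0,0,0,0,0,0,0,0,0,0,0,0,0,0]'
cat >> h.py <<'E'
def inhand(pic):
    o=avgobs(2); im=ctrl.camera('wrist'); c=cam('wrist',o); k=2; off=(190,150)
    z=cv2.resize(im[150:450,190:450,::-1],None,fx=k,fy=k,interpolation=cv2.INTER_CUBIC)
    t=[o['eef_pos'][0],o['eef_pos'][1],np.radians(heading(o))]; zb=1000*(o['eef_pos'][2]-.0325)
    for sgn,col in((0,(0,255,0)),(np.pi,(0,255,255))):
        tt=[t[0],t[1],t[2]+sgn]
        loop(z,c,tw(tt,[(-80,-14,zb+24),(20,-14,zb+24),(20,20,zb+24),(-80,0,zb+24)]),col,k,off)
        loop(z,c,tw(tt,ext(-14,14,-5,5,zb+55)),col,k,off)
    cv2.imwrite(pic,z); print(o['eef_pos'].round(4),heading(o),o['wrist_force'].round(1),o['opening'])
E
python3 -c "
from h import *
inhand('pics/w16.png')"
```

```text
time_s: 22.92
eef_pos: [0.5527, -0.1316, 0.0345]
eef_rot: [0.04, -0.042, -0.706, 0.706]
wrist_force: [-0.7, 0.8, 6.9]
opening: 0.1
time_s: 23.68
eef_pos: [0.5506, -0.1308, 0.1417]
eef_rot: [-0.038, 0.037, 0.706, -0.706]
wrist_force: [0.0, 0.2, -1.6]
opening: 0.103
[ 0.5504 -0.1306  0.1412] 173.93777552829354 [-0.9  0.1 -1.7] 0.10330313671135781
```

View pics/w16.png

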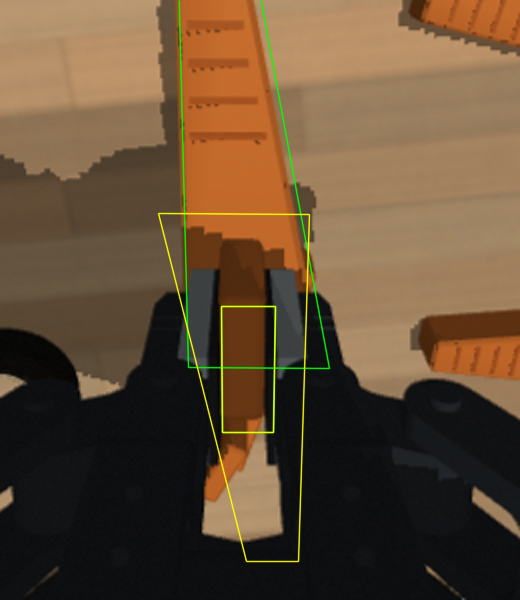

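```bash
python3 -m pendant '[-0.0027,0.0488,0,0,0,0,0,-0.0027,0.0488,0,0,0,0,0,-0.0027,0.0488,0,0,0,0,0,-0.0027,0.0488,0,0,0,0,0,-0.0027,0.0488,0,0,0,0,0,-0.0027,0.0488,0,0,0,0,0,0,0,0,0,0,0,0,0,0,0,0,0,0,0,0,0,0,0,0,0,0,0,0,0,0,0,0,0]'
python3 -c "
from h import *
inhand('pics/w17.png');trayview('pics/w17t.png')"
```

```text
time_s: 25.08
eef_pos: [0.5355, 0.1605, 0.1427]
eef_rot: [0.038, -0.038, -0.706, 0.706]
wrist_force: [0.5, -1.1, -1.5]
opening: 0.102
[0.5355 0.1608 0.1428] 173.85762580186127 [ 0.7 -0.4 -1.6] 0.10455606549567444
tcp [0.5354 0.1612 0.1429] heading 173.9 F [ 0.8 -0.3 -0.9]
```

View pics/w17t.png

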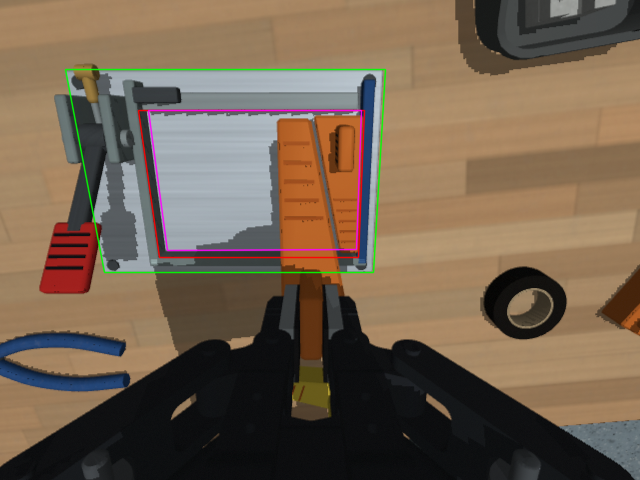

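```bash
python3 -m pendant '[-0.001,0.002,-0.03,0,0,0,0,0,0,-0.04,0,0,0,0,0,0,-0.007,0,0,0,0,0,0,0,0,0,0,0,0,0,0,0,0,0,0,0,0,0,0,0,0,0]'
python3 -c "
from h import *
inhand('pics/w18.png');trayview('pics/w18t.png')"
```

```text
time_s: 26.02
eef_pos: [0.5354, 0.1638, 0.0674]
eef_rot: [-0.036, 0.038, 0.706, -0.706]
wrist_force: [-0.4, 0.1, -1.3]
opening: 0.102
[0.5351 0.1637 0.067 ] 173.94393441211037 [ 0.6  0.3 -1.6] 0.10112574593062824
tcp [0.5346 0.1637 0.0663] heading 173.95 F [-0.2  0.3 -0.9]
```

View pics/w18t.png

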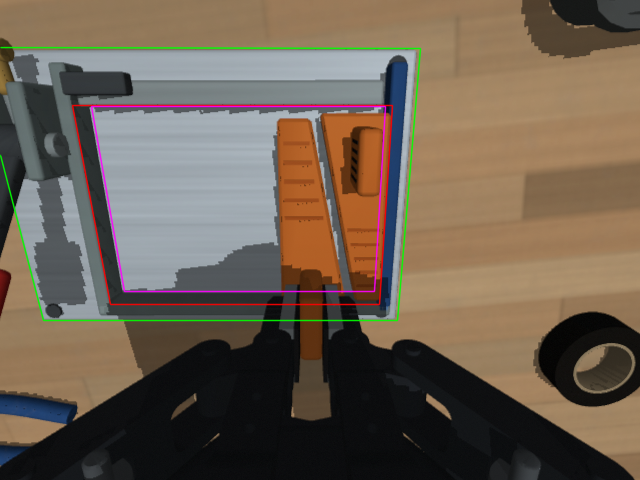

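```bash
python3 -m pendant '[0,0,-0.012,0,0,0,0,0,0,-0.008,0,0,0,0,0,0,0,0,0,0,0]';python3 -m pendant '[0,0,-0.003,0,0,0,0,0,0,-0.003,0,0,0,0,0,0,0,0,0,0,0]'
```

```text
time_s: 26.6
eef_pos: [0.5332, 0.1635, 0.0444]
eef_rot: [0.038, -0.036, -0.706, 0.706]
wrist_force: [-0.5, -0.3, -0.9]
opening: 0.102
time_s: 26.98
eef_pos: [0.5345, 0.1638, 0.0405]
eef_rot: [-0.037, 0.037, 0.706, -0.706]
wrist_force: [-2.6, -0.2, 4.1]
opening: 0.101
```

```bash
python3 -m pendant '[-0.0002,-0.002,0,0,0,0,0,0,0,0,0,0,0,0]';python3 -m pendant '[-0.0001,-0.001,0,0,0,0,0,0,0,0,0,0,0,0]'
```

```text
time_s: 27.22
eef_pos: [0.5349, 0.1621, 0.0405]
eef_rot: [-0.037, 0.038, 0.706, -0.706]
wrist_force: [-0.6, 3.0, 5.1]
opening: 0.103
time_s: 27.48
eef_pos: [0.5349, 0.1612, 0.0406]
eef_rot: [-0.037, 0.038, 0.707, -0.706]
wrist_force: [-0.4, 3.8, 5.4]
opening: 0.102
```

```bash
python3 -m pendant '[-0.0001,-0.001,0.0003,0,0,0,0,0,0,0,0,0,0,0]';python3 -m pendant '[-0.0001,-0.001,0,0,0,0,0,0,0,0,0,0,0,0]'
```

```text
time_s: 27.72
eef_pos: [0.5346, 0.1597, 0.0405]
eef_rot: [-0.037, 0.038, 0.706, -0.706]
wrist_force: [1.3, 3.8, 4.1]
opening: 0.097
time_s: 27.98
eef_pos: [0.5344, 0.1588, 0.0405]
eef_rot: [-0.037, 0.038, 0.706, -0.706]
wrist_force: [0.9, 3.8, 5.2]
opening: 0.099
```

```bash
python3 -m pendant '[-0.0001,-0.001,0,0,0,0,0,0,0,0,0,0,0,0]';python3 -c "
from h import *
print(target(2,0)); trayview('pics/w19.png')"
```

```text
time_s: 28.22
eef_pos: [0.5344, 0.1585, 0.0406]
eef_rot: [-0.037, 0.038, 0.707, -0.706]
wrist_force: [0.9, 7.2, 5.4]
opening: 0.102
[0.53501016 0.15943807 0.        ]
tcp [0.5344 0.1585 0.0406] heading 173.93 F [1.6 6.7 4.9]
```

View pics/w19.png

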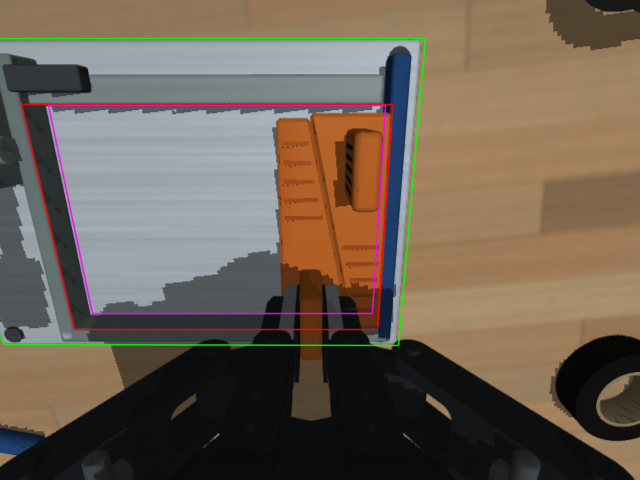

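```bash
python3 -m pendant '[0,0.0005,0,0,0,0,0.03,0,0,0,0,0,0,0.03,0,0,0,0,0,0,0.03,0,0,0.03,0,0,0,0.03,0,0,0.05,0,0,0,0.03,0,0,0.06,0,0,0,0.03]'
python3 -m pendant '[0.0071,-0.0499,0,0,0,9.5,0.035,0.0071,-0.0499,0,0,0,9.5,0.035,0.0071,-0.0499,0,0,0,9.5,0.035,0.0071,-0.0499,0,0,0,9.5,0.035,0.0071,-0.0499,0,0,0,9.5,0.035,0.0071,-0.0499,0,0,0,9.5,0.035,0.0071,-0.0499,0,0,0,9.5,0.035,0.0071,-0.0499,0,0,0,9.5,0.035,0,0,0,0,0,0,0.035,0,0,0,0,0,0,0.035,0,0,0,0,0,0,0.035,0,0,0,0,0,0,0.035]'
python3 -c "
from h import *
o=avgobs(2);print(o['std'])
look('',pic='pics/w20.png')"
```

```text
time_s: 29.02
eef_pos: [0.5325, 0.1577, 0.1802]
eef_rot: [0.039, -0.036, -0.706, 0.706]
wrist_force: [0.5, -0.0, -0.1]
opening: 0.353
time_s: 30.52
eef_pos: [0.5906, -0.2398, 0.1802]
eef_rot: [0.406, -0.406, 0.579, -0.579]
wrist_force: [-0.0, 0.0, -0.4]
opening: 0.409
[1.43456948e-05 1.10728761e-04 6.24686150e-06]
tcp [ 0.5907 -0.2404  0.1803] heading 249.99 open 0.408 F [-0.6  0.2  0.2]
wedge [ 0.4305 -0.1112] 145.9 err 0.129  [ 96. 135.]
wedge [ 0.5759 -0.2789] -111.2 err 0.103  [310. 229.]
wedge [ 0.4408 -0.2799] -104.8 err 0.16  [171. 277.]
wedge [ 0.5679 -0.3843] 79.1 err 0.883  [344. 359.]
```

```bash
python3 -m pendant '[-0.0148,-0.0385,-0.03,0,0,-1.2,0.035,0,0,-0.05,0,0,0,0.035,0,0,-0.045,0,0,0,0.035,0,0,-0.02,0,0,0,0.035,0,0,0,0,0,0,0.035,0,0,0,0,0,0,0.035,0,0,0,0,0,0,0.0,0,0,0,0,0,0,0.0,0,0,0,0,0,0,0.0,0,0,0,0,0,0,0.0]'
python3 -m pendant '[0,0,0.01,0,0,0,0.0,0,0,0.03,0,0,0,0.0,0,0,0.05,0,0,0,0.0,0,0,0.02,0,0,0,0,0,0,0,0,0,0,0,0,0,0,0,0,0,0]'
python3 -c "
from h import *
inhand('pics/w21.png');print(target(3))"
```

```text
time_s: 31.92
eef_pos: [0.577, -0.2805, 0.0373]
eef_rot: [-0.4, 0.399, -0.582, 0.585]
wrist_force: [-1.2, 1.6, 6.6]
opening: 0.101
time_s: 32.67
eef_pos: [0.5746, -0.2787, 0.1429]
eef_rot: [0.399, -0.4, 0.585, -0.583]
wrist_force: [-1.1, 0.0, -1.5]
opening: 0.099
[ 0.5744 -0.2787  0.1426] 248.7408665282274 [ 0.4 -0.1 -1.5] 0.09705729192112561
[0.59744605 0.18399433 0.        ]
```

View pics/w21.png

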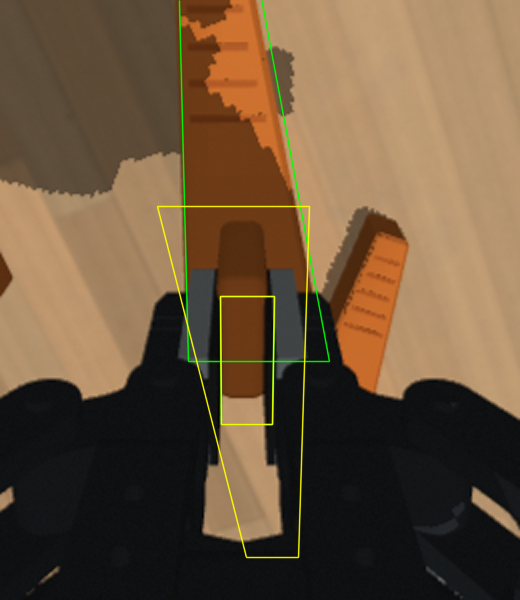

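```bash
python3 -m pendant '[0.00275,0.0462,0,0,0,10.5,0,0.00275,0.0462,0,0,0,10.5,0,0.00275,0.0462,0,0,0,10.5,0,0.00275,0.0462,0,0,0,10.5,0,0.00275,0.0462,0,0,0,10.5,0,0.00275,0.0462,0,0,0,10.5,0,0.00275,0.0462,0,0,0,10.5,0,0.00275,0.0462,0,0,0,10.5,0,0.00275,0.0462,0,0,0,10.5,0,0.00275,0.0462,0,0,0,10.5,0,0,0,0,0,0,0,0,0,0,0,0,0,0,0]'; python3 -m pendant '[0,0,0,0,0,0,0,0,0,0,0,0,0,0]'
python3 -c "
from h import *
inhand('pics/w22.png');trayview('pics/w22t.png'); print(ctrl.get_obs()['q'])"
```

```text
time_s: 34.33
eef_pos: [0.6026, 0.1822, 0.144]
eef_rot: [-0.706, 0.706, -0.039, 0.038]
wrist_force: [-0.4, -0.3, -1.9]
opening: 0.099
time_s: 34.58
eef_pos: [0.6033, 0.1813, 0.145]
eef_rot: [-0.706, 0.706, -0.039, 0.039]
wrist_force: [0.2, -0.1, -0.8]
opening: 0.101
[0.6033 0.1815 0.1451] 353.6479924743538 [-0.1 -0.3 -1.5] 0.09760473283450116
tcp [0.6033 0.182  0.1452] heading 353.69 F [-0.8  0.6 -0.8]
[ 1.04875862e-01  3.84422748e-01  1.53365489e+00 -2.32399826e-05
  1.22338135e+00 -1.35579555e+00]
```

View pics/w22t.png

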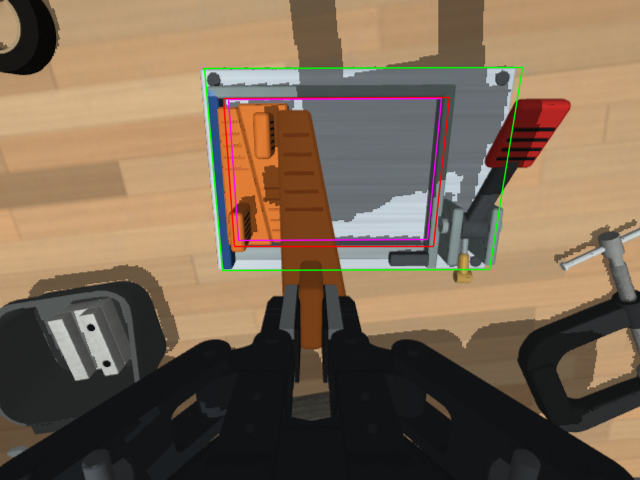

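```bash
python3 -m pendant '[-0.0014,0.0015,-0.03,0,0,0.25,0,0,0,-0.04,0,0,0,0,0,0,-0.009,0,0,0,0,0,0,0,0,0,0,0,0,0,0,0,0,0,0,0,0,0,0,0,0,0]'
python3 -c "
from h import *
inhand('pics/w23.png');trayview('pics/w23t.png')"
```

```text
time_s: 35.52
eef_pos: [0.603, 0.1841, 0.0679]
eef_rot: [0.706, -0.706, 0.036, -0.038]
wrist_force: [-0.0, -0.6, -1.7]
opening: 0.102
[0.6026 0.1841 0.0674] 353.99447572020705 [ 0.1  0.2 -1.3] 0.09676541858818502
tcp [0.6021 0.184  0.0667] heading 354.0 F [-0.2  0.7 -1.5]
```

View pics/w23t.png

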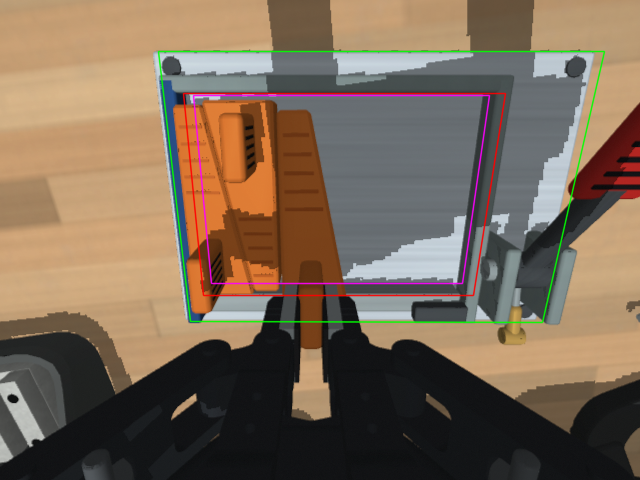

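```bash
python3 -c "
import cv2
a=cv2.imread('pics/w23t_raw.png')[40:330,140:340]
cv2.imwrite('pics/w23z.png',cv2.resize(a,None,fx=2,fy=2,interpolation=cv2.INTER_CUBIC))"
```

```text
(no output)
```

View pics/w23z.png

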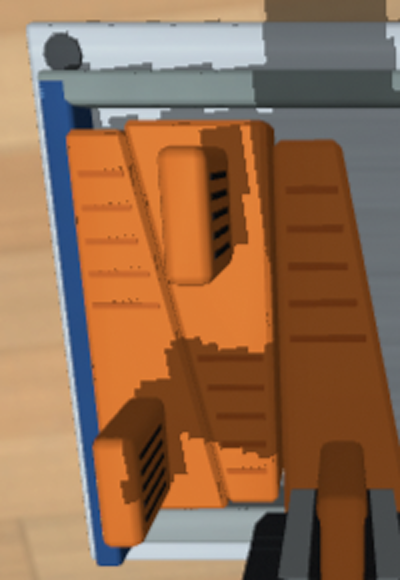

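```bash
python3 -m pendant '[0,0,-0.012,0,0,0,0,0,0,-0.008,0,0,0,0,0,0,0,0,0,0,0]';python3 -m pendant '[0,0,-0.003,0,0,0,0,0,0,-0.002,0,0,0,0,0,0,0,0,0,0,0]'
```

```text
time_s: 36.1
eef_pos: [0.6006, 0.1838, 0.0445]
eef_rot: [-0.706, 0.706, -0.038, 0.036]
wrist_force: [-0.1, -0.5, -1.1]
opening: 0.098
time_s: 36.48
eef_pos: [0.602, 0.184, 0.043]
eef_rot: [-0.706, 0.706, -0.037, 0.037]
wrist_force: [-6.4, -1.5, 11.9]
opening: 0.096
```

```bash
python3 -m pendant '[-0.0002,-0.002,0,0,0,0,0,0,0,0,0,0,0,0]';python3 -m pendant '[-0.0001,-0.001,0,0,0,0,0,0,0,0,0,0,0,0]'
```

```text
time_s: 36.72
eef_pos: [0.6022, 0.1834, 0.043]
eef_rot: [0.707, -0.705, 0.037, -0.038]
wrist_force: [-3.7, 4.1, 9.4]
opening: 0.101
time_s: 36.98
eef_pos: [0.6023, 0.1827, 0.0431]
eef_rot: [0.707, -0.705, 0.036, -0.038]
wrist_force: [-3.2, 6.0, 9.7]
opening: 0.101
```

```bash
python3 -m pendant '[0,0,0.001,0,0,0,0,-0.0001,-0.001,0,0,0,0,0,0,0,0,0,0,0,0]';python3 -m pendant '[-0.0001,-0.001,0,0,0,0,0,0,0,0,0,0,0,0]'
```

```text
time_s: 37.35
eef_pos: [0.6023, 0.1806, 0.0431]
eef_rot: [0.707, -0.706, 0.037, -0.038]
wrist_force: [0.3, 4.7, 5.7]
opening: 0.098
time_s: 37.6
eef_pos: [0.6022, 0.1797, 0.0431]
eef_rot: [0.707, -0.706, 0.037, -0.038]
wrist_force: [0.5, 5.4, 6.4]
opening: 0.098
```

```bash
python3 -m pendant '[-0.0001,-0.001,0,0,0,0,0,0,0,0,0,0,0,0]';python3 -c "
from h import *
trayview('pics/w24.png')
import cv2
a=cv2.imread('pics/w24_raw.png')[40:360,140:360]
cv2.imwrite('pics/w24z.png',cv2.resize(a,None,fx=1.8,fy=1.8,interpolation=cv2.INTER_CUBIC))"
```

```text
time_s: 37.85
eef_pos: [0.6022, 0.1795, 0.0431]
eef_rot: [0.707, -0.705, 0.036, -0.038]
wrist_force: [0.9, 7.7, 4.5]
opening: 0.101
tcp [0.6022 0.1795 0.0431] heading 353.97 F [1.3 8.6 5.3]
```

View pics/w24z.png

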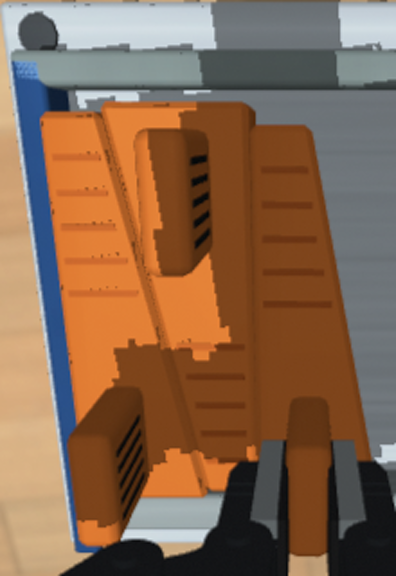

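```bash
python3 -m pendant '[0,0.0005,0,0,0,0,0.03,0,0,0,0,0,0,0.03,0,0,0,0,0,0,0.03,0,0,0.03,0,0,0,0.03,0,0,0.05,0,0,0,0.03,0,0,0.06,0,0,0,0.03,0,-0.01,0,0,0,-10.4,0.035,-0.01,-0.03,0,0,0,-10.4,0.035,-0.01,-0.03,0,0,0,-10.4,0.035,-0.01,-0.03,0,0,0,-10.4,0.035,-0.01,-0.03,0,0,0,-10.4,0.035,-0.01,-0.03,0,0,0,-10.4,0.035]'
python3 -m pendant '[-0.01,-0.03,0,0,0,-10.4,0.035,-0.01,-0.03,0,0,0,-10.4,0.035,-0.01,-0.03,0,0,0,-10.4,0.035,-0.01,-0.03,0,0,0,-10.4,0.035,-0.01,-0.02,0,0,0,-10.4,0.035,-0.01,-0.02,0,0,0,-10.4,0.035,-0.01,-0.02,0,0,0,-10.4,0.035,-0.01,-0.003,0,0,0,-10.4,0.035,-0.008,0,0,0,0,-10.4,0.035,0,0,0,0,0,-10.4,0.035,0,0,0,0,0,-10.4,0.035,0,0,0,0,0,-10.4,0.035]'
python3 -m pendant '[0,0,0,0,0,-10.4,0.035,0,0,0,0,0,-10.4,0.035,0,0,0,0,0,0,0.035,0,0,0,0,0,0,0.035,0,0,0,0,0,0,0.035,0,0,0,0,0,0,0.035]'
python3 -c "
from h import *
o=avgobs(2);print(o['std'])
look('',pic='pics/w25.png')"
```

```text
time_s: 39.4
eef_pos: [0.5507, 0.0172, 0.182]
eef_rot: [-0.583, 0.584, -0.399, 0.399]
wrist_force: [-0.4, -0.1, 0.3]
opening: 0.413
time_s: 40.9
eef_pos: [0.4629, -0.1647, 0.182]
eef_rot: [0.084, -0.083, -0.702, 0.702]
wrist_force: [-0.3, 0.0, 0.8]
opening: 0.407
time_s: 41.65
eef_pos: [0.4632, -0.1646, 0.1821]
eef_rot: [0.206, -0.206, -0.676, 0.676]
wrist_force: [-0.5, -0.3, -0.1]
opening: 0.409
[5.98478253e-06 8.37645630e-06 4.39339573e-06]
tcp [ 0.4632 -0.1645  0.1821] heading 146.02 open 0.409 F [-0.1  0.   0.5]
wedge [ 0.4446 -0.2773] -102.6 err 0.137  [414. 166.]
wedge [ 0.4315 -0.1078] 144.0 err 0.144  [280. 246.]
wedge [0.5183 0.2273] 97.8 err 0.439 edge [ 11. 329.]
```

View pics/w25.png

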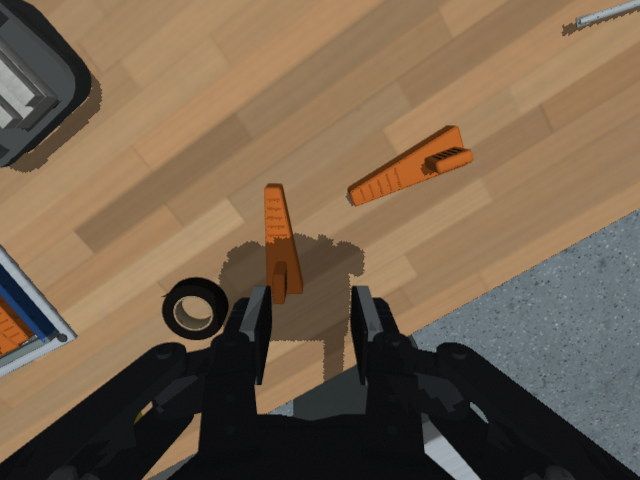

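```bash
python3 -m pendant '[-0.016,0.0285,0,0,0,-0.5,0.035,-0.0157,0.0282,-0.03,0,0,0,0.035,0,0,-0.045,0,0,0,0.035,0,0,-0.045,0,0,0,0.035,0,0,-0.0266,0,0,0,0.035,0,0,0,0,0,0,0.035,0,0,0,0,0,0,0.035,0,0,0,0,0,0,0.0,0,0,0,0,0,0,0.0,0,0,0,0,0,0,0.0,0,0,0,0,0,0,0.0]'
python3 -m pendant '[0,0,0.01,0,0,0,0.0,0,0,0.03,0,0,0,0.0,0,0,0.05,0,0,0,0.0,0,0,0.02,0,0,0,0,0,0,0,0,0,0,0,0,0,0,0,0,0,0]'
python3 -c "
from h import *
inhand('pics/w26.png');print(target(4))"
```

```text
time_s: 43.18
eef_pos: [0.4324, -0.1084, 0.0367]
eef_rot: [0.209, -0.21, -0.675, 0.675]
wrist_force: [-1.1, -0.1, 8.2]
opening: 0.101
time_s: 43.92
eef_pos: [0.4308, -0.1074, 0.1446]
eef_rot: [-0.21, 0.209, 0.675, -0.675]
wrist_force: [-0.5, 0.4, -0.9]
opening: 0.103
[ 0.4305 -0.1073  0.1442] 145.4897623895609 [-0.1 -0.1 -1.3] 0.09753375368077791
[0.54038537 0.21015401 0.        ]
```

View pics/w26.png

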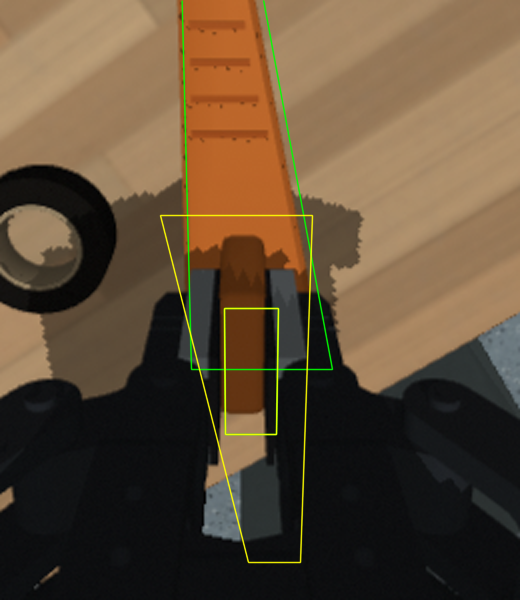

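```bash
python3 -m pendant '[0.0156,0.0454,0,0,0,4.07,0,0.0156,0.0454,0,0,0,4.07,0,0.0156,0.0454,0,0,0,4.07,0,0.0156,0.0454,0,0,0,4.07,0,0.0156,0.0454,0,0,0,4.07,0,0.0156,0.0454,0,0,0,4.07,0,0.0156,0.0454,0,0,0,4.07,0,0,0,0,0,0,0,0,0,0,0,0,0,0,0,0,0,-0.04,0,0,0,0,0,0,-0.03,0,0,0,0,0,0,0,0,0,0,0]';python3 -m pendant '[0,0,0,0,0,0,0,0,0,0,0,0,0,0,0,0,0,0,0,0,0]'
python3 -c "
from h import *
inhand('pics/w27.png');trayview('pics/w27t.png')"
```

```text
time_s: 45.58
eef_pos: [0.538, 0.2083, 0.0727]
eef_rot: [0.04, -0.036, -0.706, 0.707]
wrist_force: [-0.2, -0.2, -0.3]
opening: 0.098
time_s: 45.95
eef_pos: [0.5416, 0.21, 0.0768]
eef_rot: [-0.036, 0.038, 0.706, -0.706]
wrist_force: [-0.3, 0.6, -0.6]
opening: 0.099
[0.5412 0.2101 0.0764] 173.98428553811166 [-0.3 -0.4 -1.1] 0.09906740927548896
tcp [0.5409 0.2101 0.0759] heading 173.99 F [-0.2 -0.6 -0.8]
```

View pics/w27t.png

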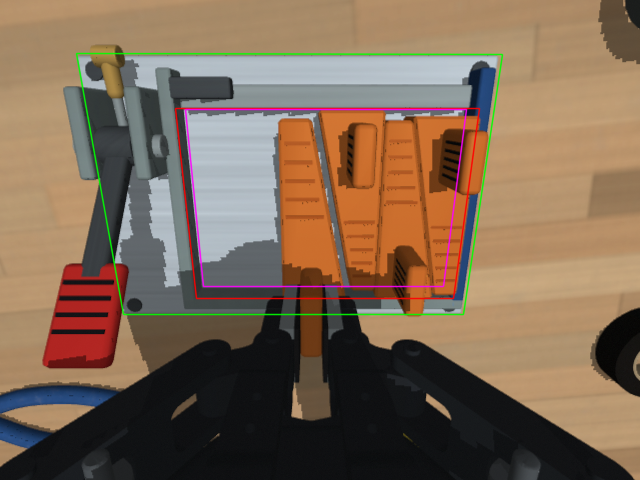

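```bash
python3 -m pendant '[-0.0015,0.001,-0.015,0,0,0,0,0,0,-0.012,0,0,0,0,0,0,0,0,0,0,0]';python3 -m pendant '[0,0,-0.004,0,0,0,0,0,0,-0.002,0,0,0,0,0,0,0,0,0,0,0,0,0,0,0,0,0,0]'
```

```text
time_s: 46.52
eef_pos: [0.5376, 0.2107, 0.0464]
eef_rot: [0.038, -0.036, -0.706, 0.706]
wrist_force: [0.4, -0.6, -1.3]
opening: 0.103
time_s: 47.02
eef_pos: [0.5395, 0.211, 0.0428]
eef_rot: [-0.037, 0.037, 0.706, -0.706]
wrist_force: [-0.2, -0.1, -0.2]
opening: 0.101
```

```bash
python3 -m pendant '[-0.0003,-0.003,0,0,0,0,0,0,0,0,0,0,0,0]';python3 -m pendant '[-0.0001,-0.001,0,0,0,0,0,0,0,0,0,0,0,0]'
```

```text
time_s: 47.28
eef_pos: [0.5391, 0.2078, 0.0427]
eef_rot: [-0.037, 0.037, 0.706, -0.706]
wrist_force: [0.1, -0.1, 0.5]
opening: 0.098
time_s: 47.52
eef_pos: [0.539, 0.207, 0.0427]
eef_rot: [-0.037, 0.037, 0.706, -0.706]
wrist_force: [0.3, 0.1, 1.4]
opening: 0.1
```

```bash
python3 -m pendant '[-0.0001,-0.001,0,0,0,0,0,0,0,0,0,0,0,0]';python3 -m pendant '[-0.0001,-0.001,0,0,0,0,0,0,0,0,0,0,0,0]';python3 -m pendant '[0,-0.0007,0,0,0,0,0,0,0,0,0,0,0,0]'
```

```text
time_s: 47.78
eef_pos: [0.5389, 0.2061, 0.0427]
eef_rot: [-0.037, 0.037, 0.706, -0.706]
wrist_force: [0.3, 1.7, 1.9]
opening: 0.097
time_s: 48.02
eef_pos: [0.5388, 0.2055, 0.0427]
eef_rot: [-0.037, 0.037, 0.707, -0.706]
wrist_force: [-0.0, 4.1, 1.4]
opening: 0.101
time_s: 48.28
eef_pos: [0.5388, 0.2054, 0.0427]
eef_rot: [-0.037, 0.037, 0.707, -0.705]
wrist_force: [0.9, 8.9, 2.4]
opening: 0.1
```

```bash
python3 -m pendant '[0,0.0005,-0.0005,0,0,0,0.03,0,0,0,0,0,0,0.03,0,0,0,0,0,0,0.03,0,0,0.03,0,0,0,0.03,0,0,0.05,0,0,0,0.03,0,0,0.06,0,0,0,0.03]'
python3 -m pendant '[-0.0095,-0.0493,0,0,0,9.3,0.035,-0.0095,-0.0493,0,0,0,9.3,0.035,-0.0095,-0.0493,0,0,0,9.3,0.035,-0.0095,-0.0493,0,0,0,9.3,0.035,-0.0095,-0.0493,0,0,0,9.3,0.035,-0.0095,-0.0493,0,0,0,9.3,0.035,-0.0095,-0.0493,0,0,0,9.3,0.035,-0.0095,-0.0493,0,0,0,9.3,0.035,-0.0095,-0.0493,0,0,0,9.3,0.035,0,0,0,0,0,0,0.035,0,0,0,0,0,0,0.035,0,0,0,0,0,0,0.035]'
python3 -m pendant '[0,0,0,0,0,0,0.035]'
python3 -c "
from h import *
o=avgobs(2);print(o['std'])
look('',pic='pics/w28.png')"
```

```text
time_s: 49.02
eef_pos: [0.5375, 0.2042, 0.1822]
eef_rot: [0.038, -0.036, -0.706, 0.706]
wrist_force: [0.4, 0.5, 0.4]
opening: 0.347
time_s: 50.52
eef_pos: [0.4532, -0.2378, 0.1819]
eef_rot: [0.444, -0.444, 0.551, -0.55]
wrist_force: [0.4, 0.3, -0.4]
opening: 0.408
time_s: 50.65
eef_pos: [0.4534, -0.2379, 0.1821]
eef_rot: [0.444, -0.444, 0.55, -0.55]
wrist_force: [0.8, -0.6, 0.6]
opening: 0.414
[1.79690975e-05 6.46020301e-05 6.72529819e-06]
tcp [ 0.4533 -0.2383  0.1821] heading 257.73 open 0.409 F [ 0.2 -0.5  0. ]
wedge [ 0.4405 -0.2798] -103.7 err 0.099  [307. 231.]
wedge [ 0.5686 -0.3971] -129.5 err 0.448  [476. 310.]
```

View pics/w28.png

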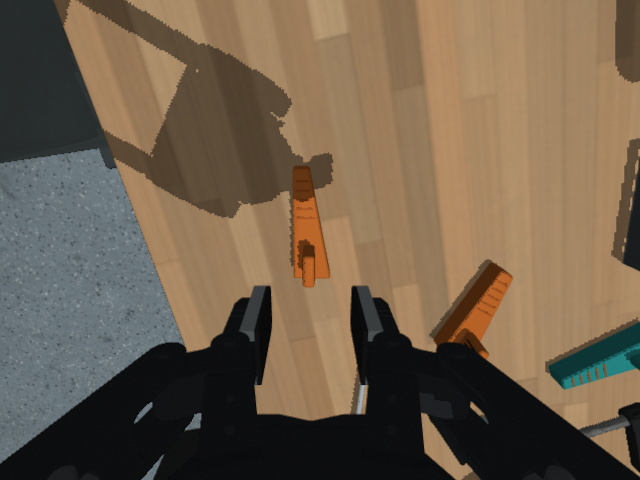

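```bash
python3 -m pendant '[-0.0122,-0.039,-0.03,0,0,-1.4,0.035,0,0,-0.05,0,0,0,0.035,0,0,-0.045,0,0,0,0.035,0,0,-0.0216,0,0,0,0.035,0,0,0,0,0,0,0.035,0,0,0,0,0,0,0.035,0,0,0,0,0,0,0.0,0,0,0,0,0,0,0.0,0,0,0,0,0,0,0.0,0,0,0,0,0,0,0.0]'
python3 -m pendant '[0,0,0.01,0,0,0,0.0,0,0,0.03,0,0,0,0.0,0,0,0.05,0,0,0,0.0,0,0,0.02,0,0,0,0,0,0,0,0,0,0,0,0,0,0,0,0,0,0]'
python3 -c "
from h import *
inhand('pics/w29.png');print(target(5))"
```

```text
time_s: 52.05
eef_pos: [0.4419, -0.2788, 0.0369]
eef_rot: [-0.437, 0.437, -0.555, 0.557]
wrist_force: [0.3, 0.5, 7.1]
opening: 0.098
time_s: 52.8
eef_pos: [0.4402, -0.2773, 0.1444]
eef_rot: [0.437, -0.437, 0.557, -0.555]
wrist_force: [0.3, -0.4, -2.0]
opening: 0.1
[ 0.44   -0.2771  0.1439] 256.2782060927948 [-0.5 -0.1 -1.5] 0.10158355816414469
[0.60250507 0.23172698 0.        ]
```

View pics/w29.png

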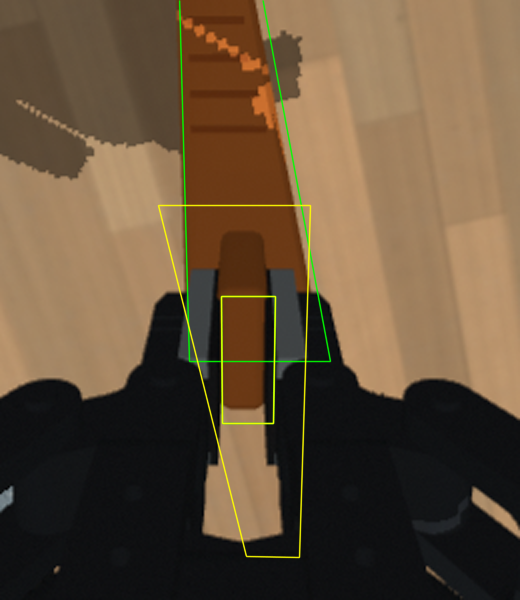

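```bash
python3 -m pendant '[0.0165,0.0509,0,0,0,9.77,0,0.0165,0.0509,0,0,0,9.77,0,0.0165,0.0509,0,0,0,9.77,0,0.0165,0.0509,0,0,0,9.77,0,0.0165,0.0509,0,0,0,9.77,0,0.0165,0.0509,0,0,0,9.77,0,0.0165,0.0509,0,0,0,9.77,0,0.0165,0.0509,0,0,0,9.77,0,0.0165,0.0509,0,0,0,9.77,0,0.0165,0.0509,0,0,0,9.77,0,0,0,0,0,0,0,0,0,0,-0.03,0,0,0,0]'; python3 -m pendant '[0,0,-0.04,0,0,0,0,0,0,0,0,0,0,0,0,0,0,0,0,0,0,0,0,0,0,0,0,0,0,0,0,0,0,0,0]'
python3 -c "
from h import *
inhand('pics/w30.png');trayview('pics/w30t.png')"
```

```text
time_s: 54.45
eef_pos: [0.6074, 0.2317, 0.1165]
eef_rot: [0.706, -0.706, 0.036, -0.038]
wrist_force: [0.2, -0.4, -1.2]
opening: 0.102
time_s: 55.08
eef_pos: [0.6069, 0.2312, 0.0771]
eef_rot: [0.706, -0.706, 0.036, -0.038]
wrist_force: [-1.2, -0.1, -1.3]
opening: 0.095
[0.6066 0.2312 0.0766] 353.97904493428956 [ 0.7 -0.5 -1.2] 0.1008594847782677
tcp [0.6061 0.2311 0.076 ] heading 353.98 F [ 0.7  0.2 -1.2]
```

View pics/w30t.png

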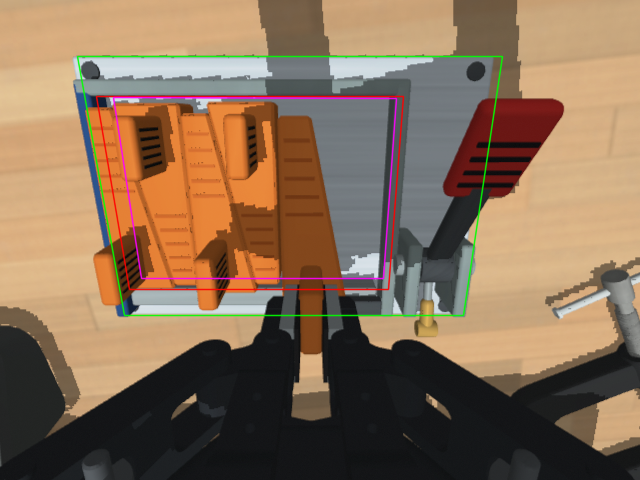

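```bash
python3 -m pendant '[0,-0.001,-0.015,0,0,0,0,0,0,-0.012,0,0,0,0,0,0,0,0,0,0,0]';python3 -m pendant '[0,0,-0.004,0,0,0,0,0,0,-0.0015,0,0,0,0,0,0,0,0,0,0,0,0,0,0,0,0,0,0]'
```

```text
time_s: 55.65
eef_pos: [0.6074, 0.2306, 0.056]
eef_rot: [-0.706, 0.706, -0.036, 0.038]
wrist_force: [-23.0, -4.8, 51.7]
opening: 0.098
time_s: 56.15
eef_pos: [0.6076, 0.2307, 0.0556]
eef_rot: [-0.706, 0.706, -0.035, 0.038]
wrist_force: [-37.9, -9.4, 83.7]
opening: 0.1
```

```bash
python3 -m pendant '[-0.0002,-0.002,0,0,0,0,0,0,0,0,0,0,0,0]';python3 -m pendant '[-0.0001,-0.001,0,0,0,0,0,0,0,0,0,0,0,0]'
```

```text
time_s: 56.4
eef_pos: [0.6076, 0.2303, 0.0557]
eef_rot: [0.707, -0.705, 0.035, -0.038]
wrist_force: [-36.2, -4.2, 81.6]
opening: 0.102
time_s: 56.65
eef_pos: [0.6076, 0.2301, 0.0557]
eef_rot: [0.707, -0.705, 0.035, -0.038]
wrist_force: [-35.9, -1.0, 80.6]
opening: 0.098
```

```bash
python3 -m pendant '[0,0.003,0.015,0,0,0,0,0,0,0.02,0,0,0,0,0,0,0,0,0,0,0,0,0,0,0,0,0,0,0,0,0,0,0,0,0]'
python3 -c "
from h import *
inhand('pics/w31.png');trayview('pics/w31t.png')
a=cv2.imread('pics/w31t_raw.png')[60:360,60:460]
cv2.imwrite('pics/w31z.png',cv2.resize(a,None,fx=2,fy=2,interpolation=cv2.INTER_CUBIC))"
```

```text
time_s: 57.28
eef_pos: [0.6048, 0.2296, 0.0763]
eef_rot: [-0.706, 0.706, -0.038, 0.036]
wrist_force: [-0.3, 0.9, -0.8]
opening: 0.098
[0.605  0.2298 0.0766] 353.96871917226184 [-0.4 -0.2 -0.3] 0.10013582572792744
tcp [0.6053 0.2299 0.0772] heading 353.98 F [-0.   0.1 -1.1]
```

View pics/w31z.png

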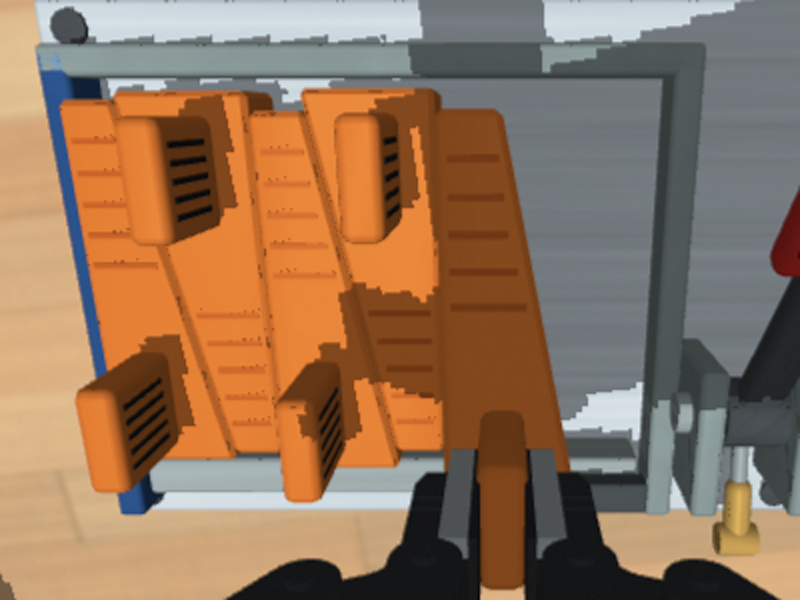

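View pics/w31.png

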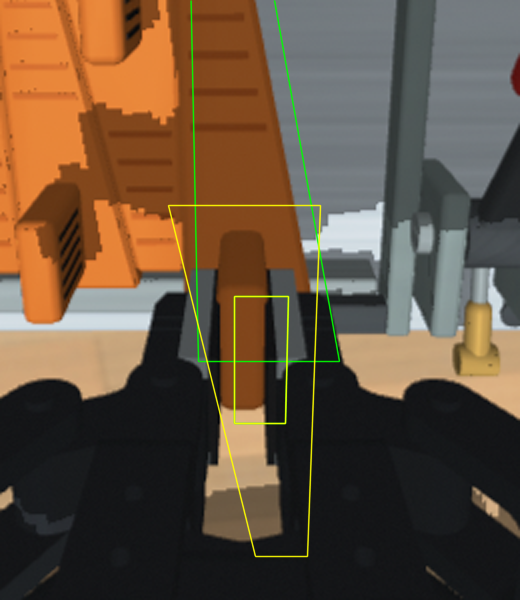

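```bash
python3 -c "
from h import *
o=avgobs(2); c=cam('wrist',o); print(o['eef_pos'],Rq(o['eef_rot']).as_matrix().round(4))
def tray(w):
  d=w[:2]-np.array(TR[:2]);a=TR[2];return np.round([1000*(np.cos(a)*d[0]+np.sin(a)*d[1]),1000*(-np.sin(a)*d[0]+np.cos(a)*d[1])],1)
px=lambda u,v:(60+u/2,60+v/2)
zt=o['eef_pos'][2]-.036+.024
for n,p,h in (('held tail L',px(440,110),zt),('held tail R',px(497,110),zt),('w3 tail',px(280,113),.030),('w1 tail',px(90,102),.030),('w4 head',px(372,90),.030),('w2 head',px(180,94),.030),('front wall inner top',px(550,77),.022),('w4 right',px(440,300),.030),('held left',px(445,300),zt),('w1 head rear',px(190,455),.03),('w3 head rear',px(360,463),.03),('jaw inner top',px(230,460),.022),('jaw inner top R',px(600,440),.022),('jaw R2',px(600,460),.022)):
  print(n,tray(unproj(c,[p],h)[0]))
"
```

```text
[0.60547605 0.22999427 0.07754565] [[ 9.945e-01 -5.000e-04  1.049e-01]
 [-1.049e-01 -1.000e-04  9.945e-01]
 [-5.000e-04 -1.000e+00 -2.000e-04]]
held tail L [-42.4  17.5]
held tail R [-42.4  29.1]
w3 tail [-41.7 -25.5]
w1 tail [-44.3 -72.6]
w4 head [-47.2  -2.1]
w2 head [-46.2 -49.9]
front wall inner top [-50.6  42.5]
w4 right [ 6.5 13.4]
held left [-2.6 17.6]
w1 head rear [ 53.  -60.6]
w3 head rear [ 55.5 -11.3]
jaw inner top [ 58.7 -52.5]
jaw inner top R [51.9 59.7]
jaw R2 [58.6 60. ]
```

```bash
python3 -m pendant '[-0.004,0.0004,-0.01,0,0,0,0,0,0,-0.008,0,0,0,0,0,0,0,0,0,0,0,0,0,-0.004,0,0,0,0,0,0,0,0,0,0,0]'
```

```text
time_s: 58.2
eef_pos: [0.6015, 0.2304, 0.0557]
eef_rot: [-0.706, 0.706, -0.037, 0.037]
wrist_force: [0.5, 1.1, -0.8]
opening: 0.098
```

```bash
python3 -m pendant '[0,0,-0.004,0,0,0,0,0,0,0,0,0,0,0]'; python3 -m pendant '[0,0,-0.004,0,0,0,0,0,0,0,0,0,0,0]'
```

```text
time_s: 58.45
eef_pos: [0.6014, 0.2304, 0.0516]
eef_rot: [-0.706, 0.706, -0.037, 0.037]
wrist_force: [1.0, 0.2, -1.1]
opening: 0.098
time_s: 58.7
eef_pos: [0.6013, 0.2304, 0.0475]
eef_rot: [-0.706, 0.706, -0.037, 0.037]
wrist_force: [-0.1, -0.1, -0.4]
opening: 0.1
```

Past the wall top. Lower to the floor.

```bash
python3 -m pendant '[0,0,-0.003,0,0,0,0,0,0,0,0,0,0,0]'; python3 -m pendant '[0,0,-0.0015,0,0,0,0,0,0,0,0,0,0,0]'
```

```text
time_s: 58.95
eef_pos: [0.6014, 0.2304, 0.0446]
eef_rot: [-0.706, 0.706, -0.037, 0.037]
wrist_force: [-0.7, -0.6, -1.3]
opening: 0.099
time_s: 59.2
eef_pos: [0.6015, 0.2304, 0.0433]
eef_rot: [-0.706, 0.706, -0.037, 0.037]
wrist_force: [0.2, -1.0, -0.3]
opening: 0.102
```

```bash
python3 -m pendant '[-0.0002,-0.002,-0.0005,0,0,0,0,0,0,0,0,0,0,0]'; python3 -m pendant '[-0.0001,-0.001,0,0,0,0,0,0,0,0,0,0,0,0]';python3 -m pendant '[-0.0001,-0.001,0,0,0,0,0,0,0,0,0,0,0,0]'
```

```text
time_s: 59.45
eef_pos: [0.6014, 0.2283, 0.0429]
eef_rot: [-0.706, 0.706, -0.037, 0.037]
wrist_force: [0.4, 0.5, -1.1]
opening: 0.101
time_s: 59.7
eef_pos: [0.6013, 0.2274, 0.043]
eef_rot: [0.706, -0.706, 0.037, -0.037]
wrist_force: [-0.2, -0.0, -0.8]
opening: 0.1
time_s: 59.95
eef_pos: [0.6013, 0.227, 0.043]
eef_rot: [0.706, -0.706, 0.037, -0.037]
wrist_force: [1.2, 3.1, -1.8]
opening: 0.098
```

```bash
python3 -m pendant '[0,-0.0007,0,0,0,0,0,0,0,0,0,0,0,0]'; python3 -m pendant '[0,0,-0.0015,0,0,0,0,0,0,0,0,0,0,0]'; python3 -m pendant '[0,0,-0.001,0,0,0,0,0,0,0,0,0,0,0]'
```

```text
time_s: 60.2
eef_pos: [0.6014, 0.2269, 0.0431]
eef_rot: [0.707, -0.705, 0.037, -0.037]
wrist_force: [1.0, 6.6, -1.7]
opening: 0.102
time_s: 60.45
eef_pos: [0.6017, 0.2269, 0.0423]
eef_rot: [0.707, -0.706, 0.037, -0.038]
wrist_force: [0.3, 5.8, 2.6]
opening: 0.101
time_s: 60.7
eef_pos: [0.6019, 0.2269, 0.0419]
eef_rot: [0.707, -0.705, 0.037, -0.038]
wrist_force: [0.0, 4.8, 5.6]
opening: 0.104
```

```bash
python3 -m pendant '[0,0.0005,0,0,0,0,0.03,0,0,0,0,0,0,0.03,0,0,0,0,0,0,0.03,0,0,0.03,0,0,0,0.03,0,0,0.05,0,0,0,0.03,0,0,0.06,0,0,0,0.03]'
python3 -c "
from h import *
trayview('pics/w32.png')"
python3 -m pendant '[-0.0004,-0.0495,0,0,0,-10.3,0.035,-0.0004,-0.0495,0,0,0,-10.3,0.035,-0.0004,-0.0495,0,0,0,-10.3,0.035,-0.0004,-0.0495,0,0,0,-10.3,0.035,-0.0004,-0.0495,0,0,0,-10.3,0.035,-0.0004,-0.0495,0,0,0,-10.3,0.035,-0.0004,-0.0495,0,0,0,-10.3,0.035,-0.0004,-0.0495,0,0,0,-10.3,0.035,-0.0004,-0.0495,0,0,0,-10.3,0.035,-0.0004,-0.0495,0,0,0,-10.3,0.035,-0.0004,-0.0495,0,0,0,-10.3,0.035,-0.0004,-0.0495,0,0,0,-10.3,0.035]'
python3 -m pendant '[0,0,0,0,0,0,0.035,0,0,0,0,0,0,0.035,0,0,0,0,0,0,0.035,0,0,0,0,0,0,0.035]'
python3 -c "
from h import *
o=avgobs(2);print(o['std'])
look('',pic='pics/w33.png')"
```

```text
time_s: 61.45
eef_pos: [0.6002, 0.2257, 0.1803]
eef_rot: [-0.706, 0.706, -0.038, 0.036]
wrist_force: [0.9, -0.3, 0.4]
opening: 0.351
tcp [0.6052 0.2269 0.1913] heading 353.99 F [3.8 1.3 7.6]
time_s: 63.0
eef_pos: [0.596, -0.3695, 0.18]
eef_rot: [0.299, -0.299, 0.641, -0.641]
wrist_force: [0.1, 0.1, 0.1]
opening: 0.406
time_s: 63.5
eef_pos: [0.5968, -0.3665, 0.1806]
eef_rot: [0.302, -0.302, 0.64, -0.64]
wrist_force: [0.2, 0.8, -1.0]
opening: 0.411
[1.19388465e-05 1.00745466e-04 2.45086507e-06]
tcp [ 0.5967 -0.3671  0.1806] heading 230.45 open 0.409 F [ 0.5  1.5 -0.5]
wedge [ 0.5694 -0.3975] -131.6 err 0.112  [309. 229.]
```

View pics/w32_raw.png

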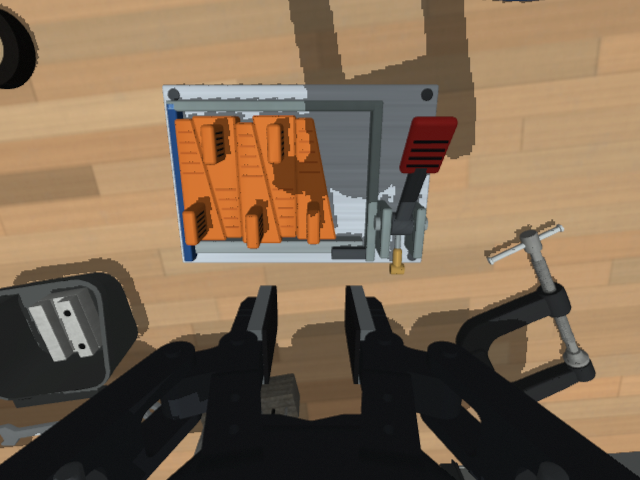

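View pics/w33.png

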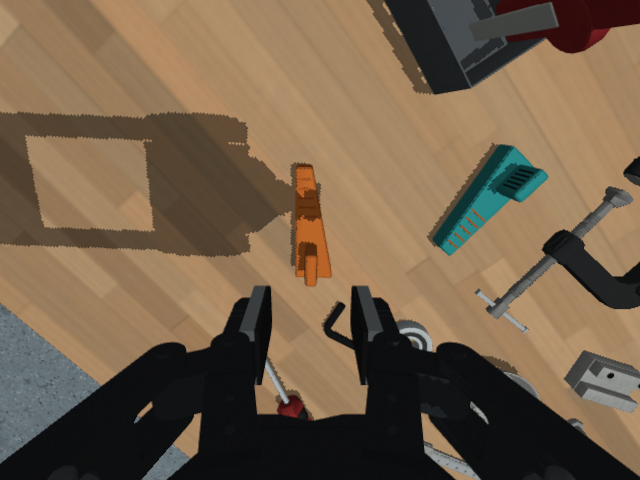

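```bash
python3 -m pendant '[-0.0257,-0.0285,-0.03,0,0,-2.05,0.035,0,0,-0.05,0,0,0,0.035,0,0,-0.045,0,0,0,0.035,0,0,-0.0166,0,0,0,0.035,0,0,0,0,0,0,0.035,0,0,0,0,0,0,0.035,0,0,0,0,0,0,0.0,0,0,0,0,0,0,0.0,0,0,0,0,0,0,0.0,0,0,0,0,0,0,0.0]'
python3 -c "
from h import *
print(avgobs(2)['eef_pos'])"
python3 -m pendant '[0,0,0.01,0,0,0,0.0,0,0,0.03,0,0,0,0.0,0,0,0.05,0,0,0,0.0,0,0,0.02,0,0,0,0,0,0,0,0,0,0,0,0,0,0,0,0,0,0]'
python3 -c "
from h import *
inhand('pics/w34.png');print(target(6))"
```

```text
time_s: 64.9
eef_pos: [0.5719, -0.3973, 0.0412]
eef_rot: [-0.29, 0.289, -0.644, 0.646]
wrist_force: [0.6, 0.4, 6.1]
opening: 0.099
[ 0.57188984 -0.39729584  0.04115055]
time_s: 65.75
eef_pos: [0.5697, -0.3953, 0.1464]
eef_rot: [0.289, -0.29, 0.646, -0.644]
wrist_force: [1.0, 0.1, -1.5]
opening: 0.096
[ 0.5696 -0.3952  0.146 ] 228.33133742296 [ 0.3 -0.2 -1.7] 0.09619586390452993
[0.54544439 0.25788667 0.        ]
```

View pics/w34.png

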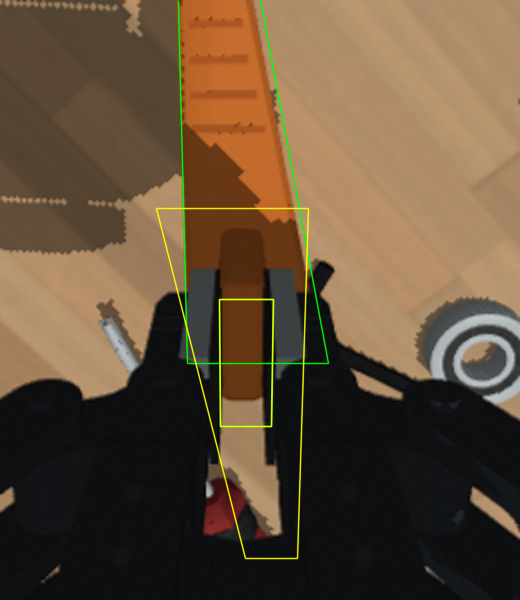

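```bash
python3 -m pendant '[-0.0022,0.0543,0.003,0,0,-4.53,0,-0.0022,0.0543,0,0,0,-4.53,0,-0.0022,0.0543,0,0,0,-4.53,0,-0.0022,0.0543,0,0,0,-4.53,0,-0.0022,0.0543,0,0,0,-4.53,0,-0.0022,0.0543,0,0,0,-4.53,0,-0.0022,0.0543,0,0,0,-4.53,0,-0.0022,0.0543,0,0,0,-4.53,0,-0.0022,0.0543,0,0,0,-4.53,0,-0.0022,0.0543,0,0,0,-4.53,0,-0.0022,0.0543,0,0,0,-4.53,0,-0.0022,0.0540,0,0,0,-4.57,0]'; python3 -m pendant '[0,0,0,0,0,0,0,0,0,0,0,0,0,0,0,0,-0.03,0,0,0,0,0,0,-0.02,0,0,0,0,0,0,0,0,0,0,0,0,0,0,0,0,0,0,0,0,0,0,0,0,0]'
python3 -c "
from h import *
inhand('pics/w35.png');trayview('pics/w35t.png')
im=ctrl.camera('scene');cv2.imwrite('pics/s35.png',cv2.resize(im[230:400,170:400,::-1],None,fx=3,fy=3))"
```

```text
time_s: 67.4
eef_pos: [0.5435, 0.2567, 0.1508]
eef_rot: [0.039, -0.038, -0.706, 0.706]
wrist_force: [0.4, -0.0, -1.2]
opening: 0.095
time_s: 68.28
eef_pos: [0.5452, 0.2551, 0.103]
eef_rot: [-0.037, 0.038, 0.706, -0.706]
wrist_force: [-0.6, 0.3, -1.7]
opening: 0.094
[0.545  0.2552 0.1029] 173.93330017988322 [ 0.  -0.4 -1.1] 0.09653018280739721
tcp [0.5446 0.2552 0.1024] heading 173.94 F [ 0.4 -0.2 -2. ]
```

View pics/w35t.png

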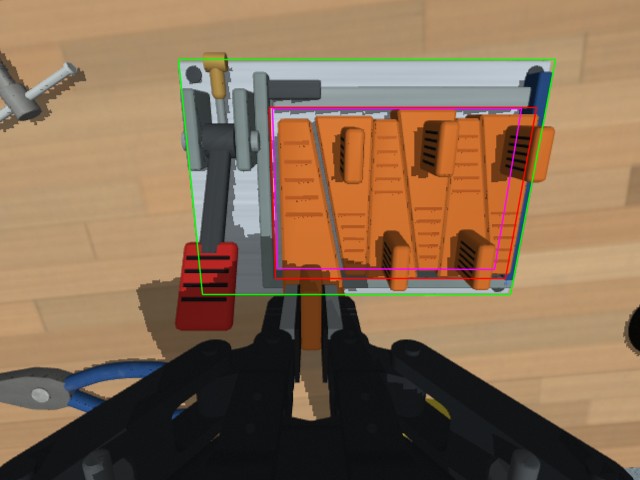

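View pics/s35.png

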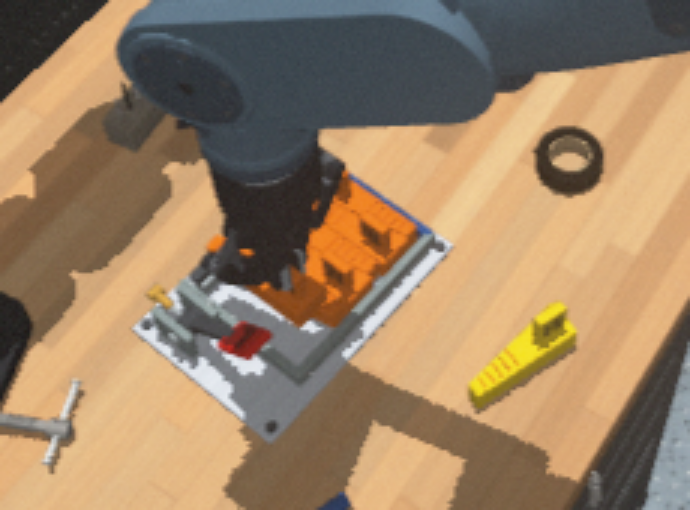

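```bash
python3 -m pendant '[-0.0014,0.001,-0.02,0,0,0,0,0,0,-0.012,0,0,0,0,0,0,0,0,0,0,0,0,0,0,0,0,0,0]'
python3 -c "
from h import *
inhand('pics/w36.png');trayview('pics/w36t.png')
im=ctrl.camera('scene');cv2.imwrite('pics/s36.png',cv2.resize(im[270:390,200:340,::-1],None,fx=5,fy=5))"
```

```text
time_s: 69.03
eef_pos: [0.5429, 0.2561, 0.0696]
eef_rot: [0.037, -0.037, -0.706, 0.706]
wrist_force: [-0.1, -0.2, -0.6]
opening: 0.092
[0.5433 0.2562 0.0702] 173.93344420362823 [ 0.5 -0.1 -1.6] 0.09638978492609536
tcp [0.5433 0.2561 0.0704] heading 173.93 F [ 0.2 -0.2 -1.9]
```

View pics/w36t.png

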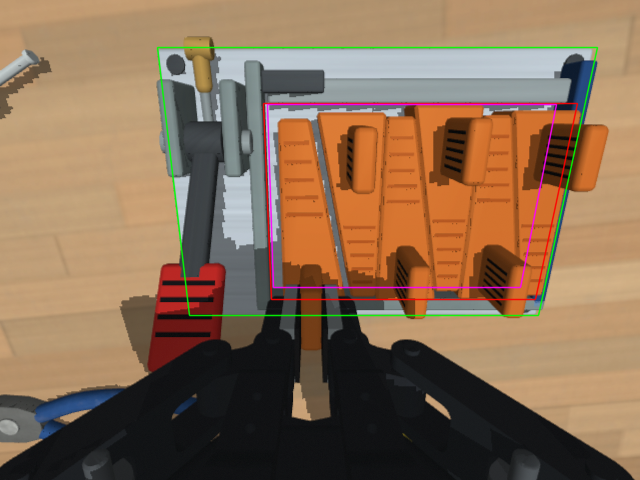

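View pics/s36.png

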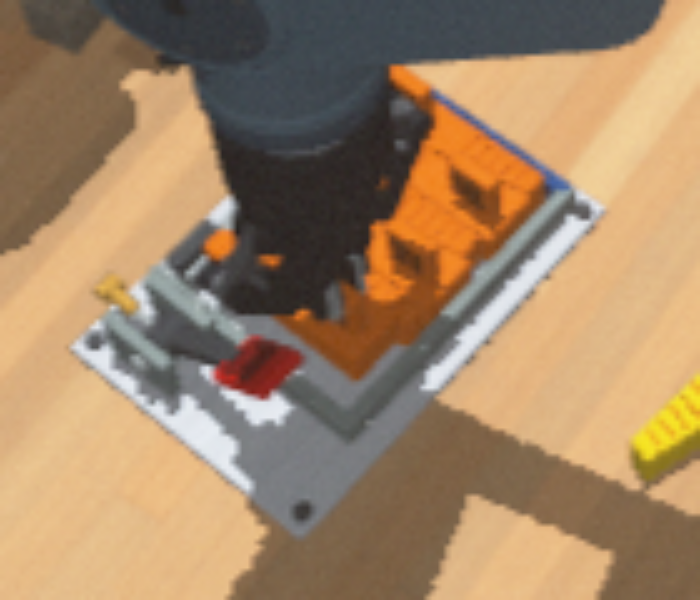

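```bash
python3 -m pendant '[0,0,-0.008,0,0,0,0,0,0,0,0,0,0,0]'; python3 -m pendant '[0,0,-0.005,0,0,0,0,0,0,0,0,0,0,0]'
```

```text
time_s: 69.53
eef_pos: [0.5422, 0.2558, 0.0609]
eef_rot: [0.038, -0.037, -0.706, 0.706]
wrist_force: [-0.2, -1.0, -1.9]
opening: 0.099
time_s: 69.78
eef_pos: [0.5425, 0.256, 0.0562]
eef_rot: [0.038, -0.037, -0.706, 0.706]
wrist_force: [-0.1, -0.2, -1.3]
opening: 0.097
```

```bash
python3 -m pendant '[0,0,-0.005,0,0,0,0,0,0,0,0,0,0,0]'; python3 -m pendant '[0,0,-0.0025,0,0,0,0,0,0,0,0,0,0,0]'
```

```text
time_s: 70.03
eef_pos: [0.5425, 0.256, 0.0513]
eef_rot: [0.038, -0.037, -0.706, 0.706]
wrist_force: [-0.1, 0.2, -0.9]
opening: 0.101
time_s: 70.28
eef_pos: [0.5428, 0.256, 0.0491]
eef_rot: [0.038, -0.037, -0.706, 0.706]
wrist_force: [-0.2, 0.6, -1.0]
opening: 0.098
```

```bash
python3 -m pendant '[-0.0002,-0.002,-0.001,0,0,0,0,0,0,0,0,0,0,0]'; python3 -m pendant '[-0.0001,-0.001,0,0,0,0,0,0,0,0,0,0,0,0]';python3 -m pendant '[-0.0001,-0.0007,0,0,0,0,0,0,0,0,0,0,0,0]'
```

```text
time_s: 70.53
eef_pos: [0.5427, 0.2539, 0.0483]
eef_rot: [0.038, -0.037, -0.706, 0.706]
wrist_force: [-0.6, -0.3, -1.4]
opening: 0.097
time_s: 70.78
eef_pos: [0.5427, 0.253, 0.0484]
eef_rot: [-0.037, 0.037, 0.706, -0.706]
wrist_force: [0.4, -0.7, -1.1]
opening: 0.094
time_s: 71.03
eef_pos: [0.5426, 0.2527, 0.0484]
eef_rot: [-0.037, 0.038, 0.706, -0.706]
wrist_force: [0.9, 2.2, -1.2]
opening: 0.101
```

```bash
python3 -m pendant '[-0.0001,-0.001,-0.001,0,0,0,0,0,0,0,0,0,0,0]'; python3 -m pendant '[0,-0.0007,-0.0007,0,0,0,0,0,0,0,0,0,0,0]';python3 -m pendant '[0,0,-0.001,0,0,0,0,0,0,0,0,0,0,0]'
```

```text
time_s: 71.28
eef_pos: [0.5427, 0.2525, 0.0478]
eef_rot: [-0.037, 0.038, 0.707, -0.705]
wrist_force: [0.5, 5.4, 0.9]
opening: 0.096
time_s: 71.53
eef_pos: [0.5427, 0.2524, 0.0474]
eef_rot: [-0.037, 0.038, 0.707, -0.705]
wrist_force: [-1.1, 7.4, 2.0]
opening: 0.095
time_s: 71.78
eef_pos: [0.5428, 0.2525, 0.0473]
eef_rot: [-0.037, 0.038, 0.707, -0.705]
wrist_force: [-3.3, 6.7, 8.9]
opening: 0.096
```

```bash
python3 -m pendant '[0,0,0,0,0,0,0.025,0,0,0,0,0,0,0.025,0,0,0,0,0,0,0.025,0,0,0.03,0,0,0,0.025,0,0,0.05,0,0,0,0.025,0.03,-0.02,0.05,0,0,0,0.025,0.03,-0.03,0.03,0,0,0,0,0,0,0,0,0,0,0,0,0,0,0,0,0,0,0,0,0,0,0,0,0,0,0,0,0,0,0,0]'
python3 -c "
from h import *
o=avgobs(2);print(o['std']);trayview('pics/w37.png')
a=cv2.imread('pics/w37_raw.png')[120:360,160:460]
cv2.imwrite('pics/w37z.png',cv2.resize(a,None,fx=2.5,fy=2.5,interpolation=cv2.INTER_CUBIC))"
```

```text
time_s: 73.15
eef_pos: [0.6013, 0.2013, 0.2044]
eef_rot: [0.038, -0.036, -0.706, 0.706]
wrist_force: [0.5, 0.4, 0.3]
opening: -0.002
[1.18989970e-04 3.29429582e-05 1.38725193e-04]
tcp [0.602  0.2011 0.2052] heading 173.97 F [ 0.3 -0.   0.3]
```

View pics/w37z.png

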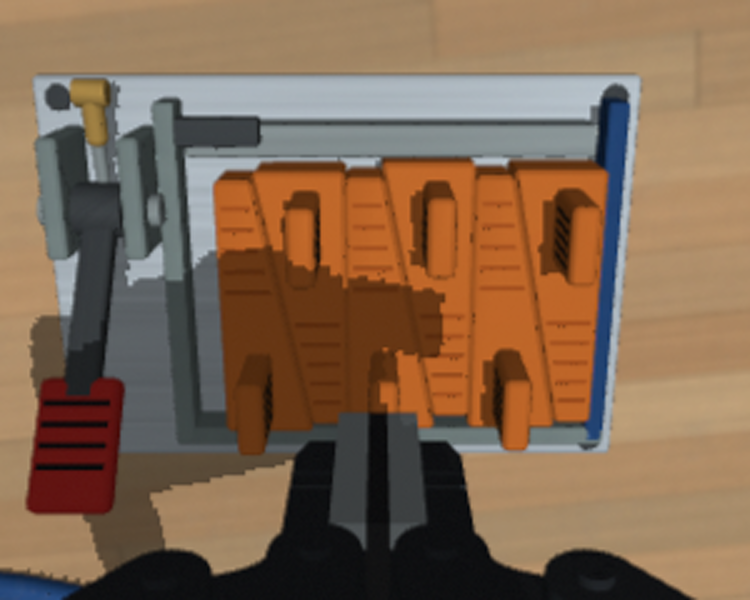

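View pics/w37.png

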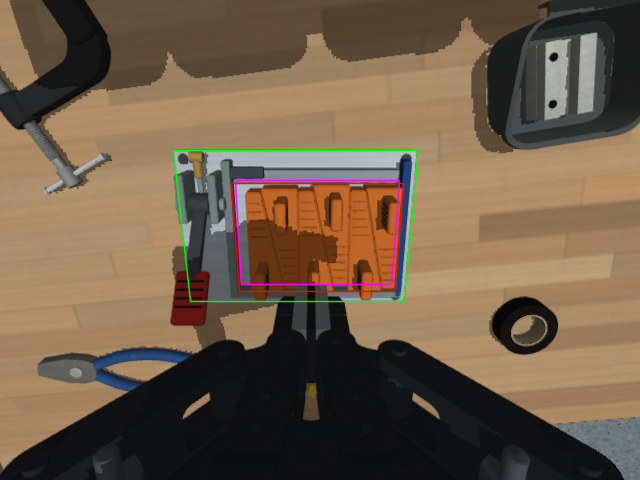

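```bash
python3 -m pendant '[-0.0177,0.0354,0,0,0,0,0,-0.0175,0.035,0,0,0,0,0,-0.0175,0.035,0,0,0,0,0,0,0,-0.04,0,0,0,0,0,0,-0.035,0,0,0,0,0,0,0,0,0,0,0,0,0,0,0,0,0,0,0,0,0,0,0,0,0,0]'
python3 -c "
from h import *
trayview('pics/w38.png')
im=ctrl.camera('scene');cv2.imwrite('pics/s38.png',cv2.resize(im[270:390,200:340,::-1],None,fx=5,fy=5))"
```

```text
tcp [0.6021 0.201  0.2054] heading 173.96 F [-0.   1.2  0.7]$: bad value
```

View pics/w38_raw.png

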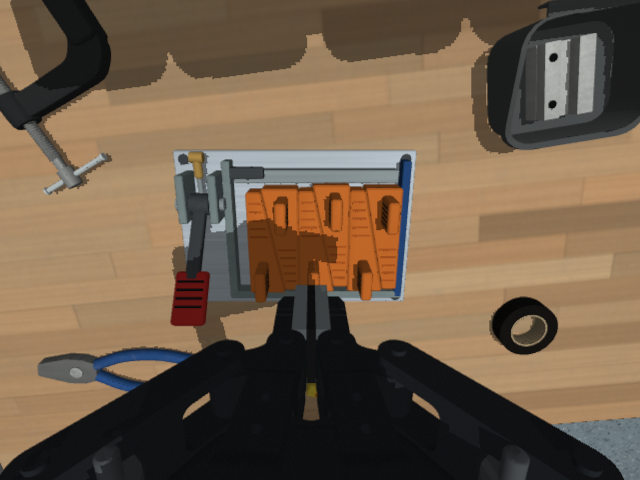

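View pics/s38.png

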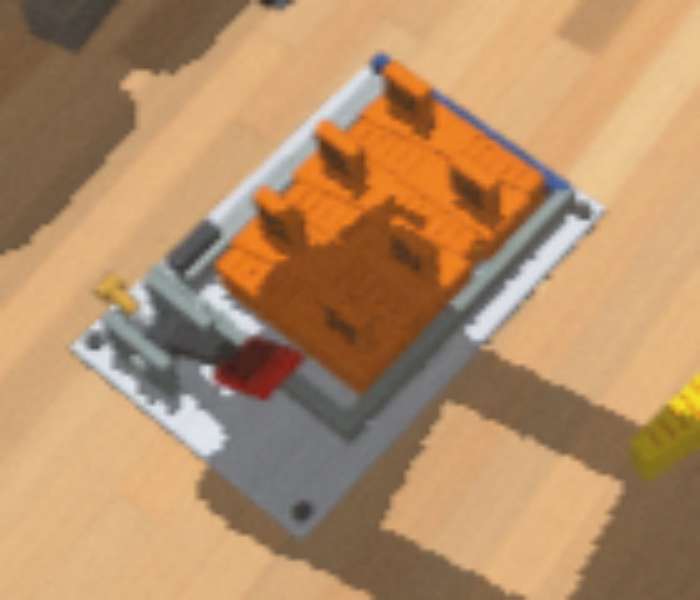

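```bash
python3 -m pendant '[-0.0177,0.0354,0,0,0,0,0,-0.0175,0.035,0,0,0,0,0,-0.0175,0.035,0,0,0,0,0,0,0,-0.04,0,0,0,0,0,0,-0.035,0,0,0,0,0,0,0,0,0,0,0,0,0,0,0,0,0,0]' && python3 -c "
from h import *
o=avgobs(8);trayview('pics/w39.png')
im=ctrl.camera('scene');cv2.imwrite('pics/s39.png',cv2.resize(im[270:390,200:340,::-1],None,fx=5,fy=5))"
```

```text
time_s: 74.28
eef_pos: [0.5506, 0.3062, 0.1321]
eef_rot: [-0.037, 0.038, 0.706, -0.706]
wrist_force: [0.7, -0.4, 0.4]
opening: -0.003
tcp [0.5499 0.3061 0.1311] heading 173.93 F [-0.2 -0.5  0.5]
```

View pics/w39_raw.png

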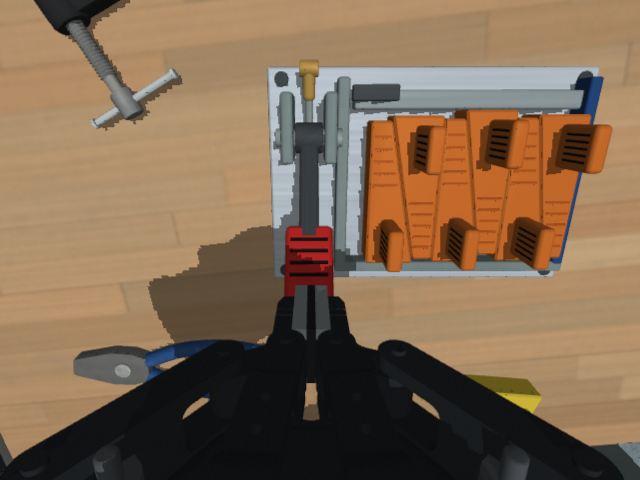

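View pics/s39.png

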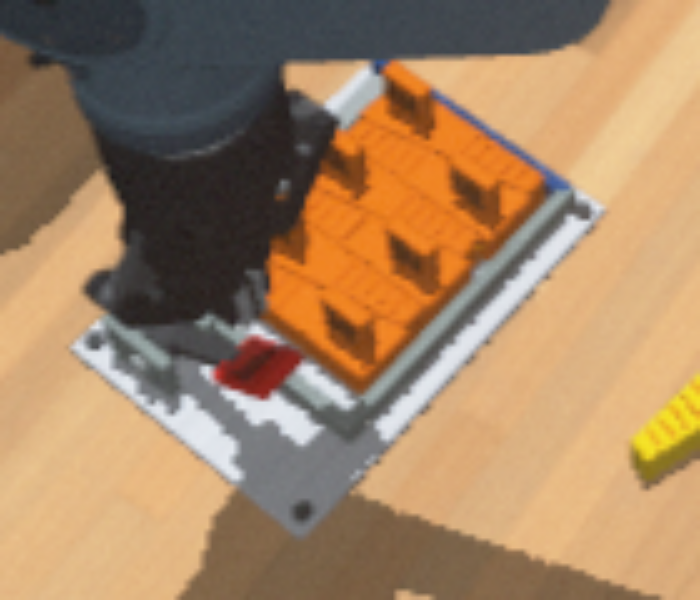

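```bash
python3 -m pendant '[0,0,-0.02,0,0,0,0,0,0,-0.02,0,0,0,0,0,0,0,0,0,0,0]'; python3 -m pendant '[-0.001,0,-0.01,0,0,0,0,-0.002,0,-0.01,0,0,0,0,0,0,0,0,0,0,0]'; python3 -m pendant '[-0.002,0,-0.008,0,0,0,0,-0.002,0,-0.006,0,0,0,0,0,0,0,0,0,0,0]'
```

```text
time_s: 75.15
eef_pos: [0.5483, 0.3053, 0.0875]
eef_rot: [0.039, -0.036, -0.705, 0.707]
wrist_force: [2.2, -0.9, 1.4]
opening: -0.001
time_s: 75.53
eef_pos: [0.5459, 0.306, 0.0695]
eef_rot: [0.038, -0.037, -0.706, 0.706]
wrist_force: [1.1, -0.6, 0.6]
opening: 0.001
time_s: 75.9
eef_pos: [0.5417, 0.3058, 0.0555]
eef_rot: [0.038, -0.037, -0.706, 0.706]
wrist_force: [0.6, -0.8, 0.3]
opening: 0.004
```

```bash
python3 -c "
from h import *
trayview('pics/w40.png')
im=ctrl.camera('scene');cv2.imwrite('pics/s40.png',cv2.resize(im[270:390,200:340,::-1],None,fx=5,fy=5))"
```

```text
tcp [0.542  0.3058 0.0559] heading 173.94 F [-0.1 -0.9  0.6]
```

View pics/w40_raw.png

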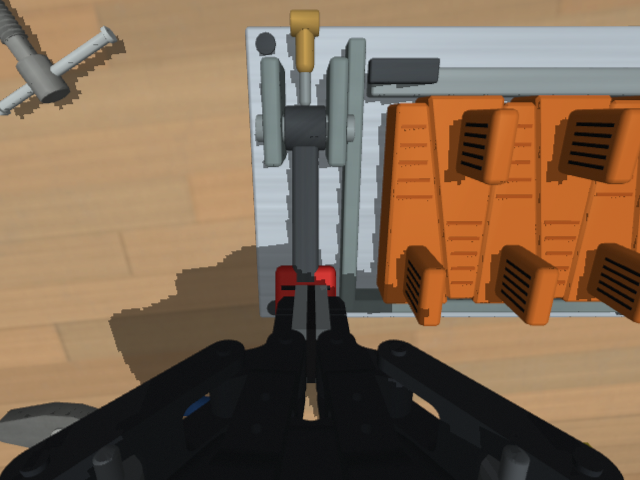

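View pics/s40.png

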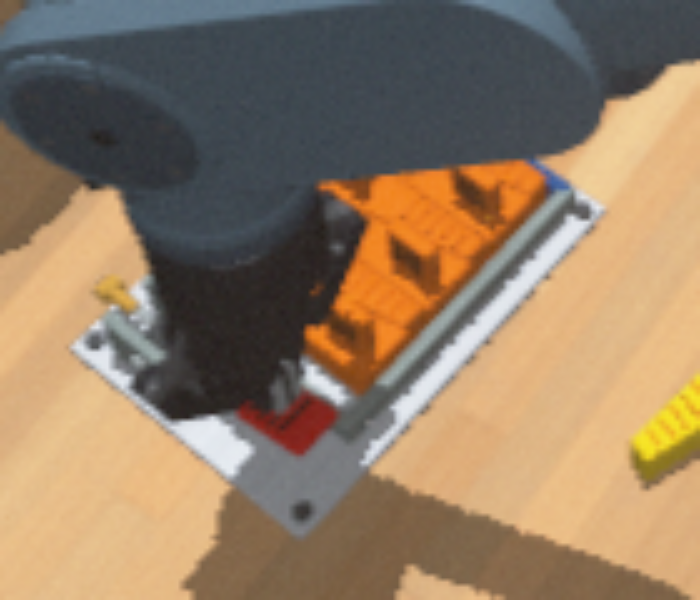

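```bash
python3 -m pendant '[-0.002,0,-0.01,0,0,0,0,0,0,-0.006,0,0,0,0,0,0,0,0,0,0,0]'; python3 -m pendant '[0,0,-0.003,0,0,0,0,0,0,0,0,0,0,0]'; python3 -m pendant '[0,0,-0.002,0,0,0,0,0,0,0,0,0,0,0]'
```

```text
time_s: 76.38
eef_pos: [0.54, 0.3058, 0.0395]
eef_rot: [0.038, -0.037, -0.706, 0.706]
wrist_force: [-0.1, 0.3, -0.1]
opening: 0.003
time_s: 76.62
eef_pos: [0.5407, 0.306, 0.0375]
eef_rot: [0.037, -0.037, -0.706, 0.706]
wrist_force: [0.1, -0.1, 0.1]
opening: -0.001
time_s: 76.88
eef_pos: [0.5408, 0.3062, 0.0358]
eef_rot: [-0.037, 0.038, 0.706, -0.706]
wrist_force: [-0.5, -0.0, 0.0]
opening: 0.002
```

```bash
python3 -m pendant '[0,0,-0.003,0,0,0,0,0,0,0,0,0,0,0]'; python3 -m pendant '[0,0,-0.002,0,0,0,0,0,0,0,0,0,0,0]'
```

```text
time_s: 77.12
eef_pos: [0.5407, 0.3061, 0.0325]
eef_rot: [-0.037, 0.037, 0.706, -0.706]
wrist_force: [-0.3, 1.0, -0.4]
opening: -0.0
time_s: 77.38
eef_pos: [0.5408, 0.3062, 0.032]
eef_rot: [0.037, -0.037, -0.706, 0.706]
wrist_force: [-4.4, -1.4, 12.1]
opening: -0.003
```

Firm contact at z 0.032, the lever's fully-down height. Retreat and inspect.

```bash
python3 -m pendant '[0,0,0.03,0,0,0,0,0,0,0.05,0,0,0,0,0.02,-0.03,0.05,0,0,0,0,0.03,-0.05,0.04,0,0,0,0,0.02,-0.03,0.02,0,0,0,0,0,0,0,0,0,0,0,0,0,0,0,0,0,0,0,0,0,0,0,0,0,0,0,0,0,0,0,0,0,0,0,0,0,0,0]'
python3 -c "
from h import *
avgobs(4);trayview('pics/w41.png')
a=cv2.imread('pics/w41_raw.png')[120:360,160:460]
cv2.imwrite('pics/w41z.png',cv2.resize(a,None,fx=2.5,fy=2.5,interpolation=cv2.INTER_CUBIC))
im=ctrl.camera('top');cv2.imwrite('pics/t41.png',im[:,:,::-1])"
```

```text
time_s: 78.62
eef_pos: [0.6068, 0.2025, 0.2156]
eef_rot: [0.037, -0.037, -0.706, 0.706]
wrist_force: [0.1, -0.0, -0.4]
opening: 0.003
tcp [0.6072 0.202  0.216 ] heading 173.94 F [-0.2  0.2  0. ]
```

View pics/w41z.png

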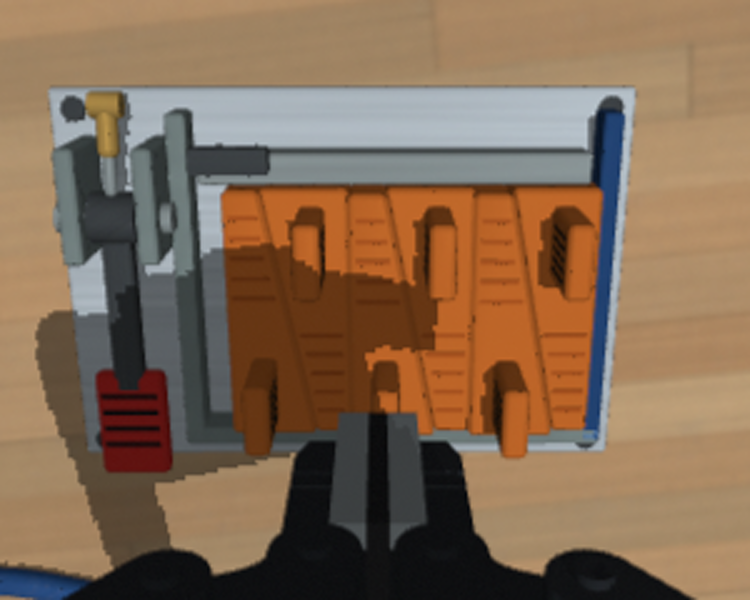

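View pics/t41.png

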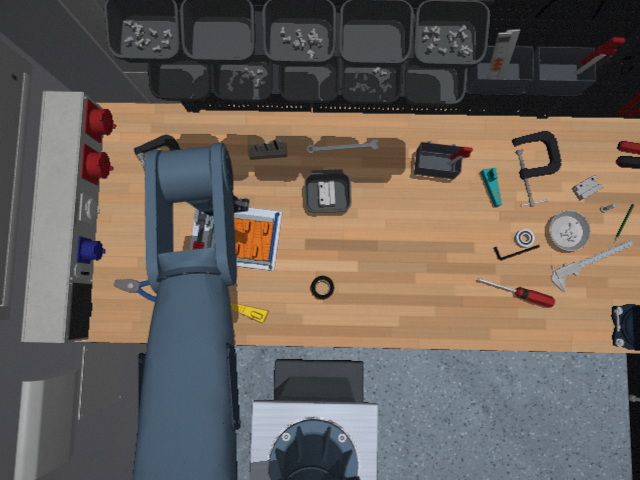

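```bash
python3 -c "
from bench import ctrl
print(ctrl.get_obs()['time_s'],ctrl.hand_in())"
```

```text
the job is handed in; nothing more can be done
78.925 None
```

The job is done and handed in at about 79 s: the steel block lies in the grey parts bin, and all six orange wedges are packed in the tray. They lie flat, alternating head to tail from the blue wall. The red lever is pressed down and held by its detent.

**Last checks:** the final pictures, taken after the robot had backed away, show:
- The row is closed, with no visible gaps from the blue wall onwards.
- The rear jaw has moved forward against the wedges.
- The lever stays down. My last touch on its pad met firm contact at z = 0.032 m, the height given for fully down.
- The block is flat in the bin.
- The tape, screwdriver and pliers look undisturbed. I compared them only by eye in the pictures.

**What went wrong on the way:**
- While lowering wedge 1 and wedge 5, each first came down on the top of a tray wall. The wrist force reached about 70 N for wedge 1 and about 90 N for wedge 5, below the 120 N limit.
- I lifted both, shifted them by a few millimetres and they then went in cleanly.
- The force sensor cannot tell whether the gripper's body pressed on anything. I believe only the held wedges touched.
- My camera estimates of the tray position disagreed by 2 to 4 mm between views. I therefore set each wedge's final position by pushing it until it made contact.

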